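# Fasten and stock a candle display stand

## Robot

A 7-joint arm with a two-finger parallel gripper is mounted at the origin on the work surface. World frame = base frame: x ahead of the robot, y to its left, z up, the work surface at z = 0. Lengths are in m, angles in rad, forces in N, time in s.
With the tool pointing down it reaches from about 0.425 to 1.025 m from the base axis. Payload 9.4 kg.
Tool frame: the origin (TCP) lies at the very end of the fingers, on their centre line; the grasp point (between the pads) lies 19 mm behind it; y points along the fingers, z is the direction in which the jaws open and shut, and the axes are right-handed (so a half turn about y gives the same grasp; the last joint's range is limited). The gripper opens to 93 mm and grips with 3 to 60 N. Pads are 15 mm wide; open, the fingers measure 128 mm over their backs; the gripper's body (75 mm by 188 mm) begins 65 mm behind the grasp point.
Start: joints at [1.156, 0.599, -0.003, 1.599, 0.002, 0.943, -0.08], TCP at [0.24, -0.684, 0.219] pointing down, gripper open.
Joint ranges: [-2.57, 2.57], [-0.35, 1.97], [-1.29, 1.29], [0.11, 2.56], [-1.05, 4.19], [0.11, 1.86], [-2.63, 2.63]. Speed limits (rad/s): [2.22, 2.22, 3.01, 3.01, 3.14, 3.14, 3.14].

## Interface

Orientations are given as a unit quaternion [w, x, y, z].
In Python, from station import robot, vision, job gives the robot as it stands. The module is installed in compiled form; this text tells all that it offers.
- The arm moves only by the tool drive_tool, never from a script. Its argument "series" is a list of rows, each a list of 7 numbers: the shift along the world's x, y, z in mm, then the turn, a rotation vector about the world's x, y, z in degrees, then the closure in counts, from 0 (fully open) to 255 (shut). In form: [[tx, ty, tz, rx, ry, rz, hand], ...]. A call has 1 to 8 rows; each row shifts and turns the pose as measured when the row begins; what a row does not reach is not made up. A row lasts 1/12 s, in which the tool goes at most 41.7 mm and 7.16 degrees, less where a joint would pass 70% of its speed; a pose out of reach is approached as far as the arm can. A call with a gripper value outside its range is refused whole. The fingers move at their own pace and stop on an object; the grip force is fixed at half the most. Time passes only in rows, so rows that do not move let the fingers close. It gives the time, the measured TCP pose, the force and the opening at its end, in the units of the state.
- robot.sense(): the state, without advancing time (a new reading comes with each control period).
- vision.grab_frame(name): name is "side" or "top" or "wrist"; returns a dict with "color" (384x512x3 uint8, red, green, blue), "K" (3x3 intrinsics, pixels), "rvec" (rotation vector, rad) and "tvec" (3), from world to camera coordinates, as OpenCV has them. Camera axes: x right, y down, z forward; pixel columns grow to the right and rows downward; lengths in m; the calibration is good to about 2 mm. The wrist camera is an equidistant fisheye: a pixel r from the principal point sees the ray r / f radians off the axis. A picture is of the moment at which its call begins. There is no depth.
- job.job_done(): hands the job in, once; it reports no verdict.
The state is a dict: "time": time; "joint_pos": joint angles; "joint_velocities": joint speeds; "tau": joint torques, N m; "eef_pos": TCP position; "tool_rot": TCP orientation; "force": force on the tool from outside, world axes, zero at the start; "moment": the same for the moment, N m; "opening": finger opening in m.
Only numpy, scipy, OpenCV 4.12 (cv2) and the standard library are available. Lean on these libraries where they do the work, as an engineer would, in place of code of your own. Each camera call takes 0.05 s, during which the arm holds its last target. There are 200 camera calls.

## Task

Get the display stand ready for sale. First, with the long socket key, turn the nut that holds the tray, at the bottom of its hub, clockwise until it is fully tight against its stop, and stand the key back upright in its holder; then pack every candle tin upright and flat on the tray's floor, in the ring round the hub, and put the clear cover over them so that it stands level on the ledge all round the rim. Leave the other goods on the table where they are.

Things in the scene. Friction and masses are not known exactly. Their poses are not given: they have to be found in the camera images.
- stand: Display stand, fixed to the table; origin at the centre of its underside, z up. A dark steel pedestal (152 mm across, 55 mm high) carries a round aluminium tray plate, 200 mm across, 10 mm thick, with a raised rim (inside diameter 166 mm, outside 171 mm, 15 mm high). Outside the rim the plate leaves a flat ledge, level with the tray's floor, on which the cover stands.
- tray_floor (a point): Centre of the tray's floor (the plate's top), 65 mm above the table. In the middle stands a hub tube, outside diameter 54 mm, 30 mm high. The ring between hub and rim is 56 mm wide: six candle tins at most fit round the hub, on a circle of 55 mm radius at every 60 degrees, 5 mm apart.
- hub_mouth (a point): Centre of the upper end of the hub's deep bore, 95 mm above the table. The bore, 46 mm in diameter, runs 83 mm down through hub and pedestal to a flat bottom 12 mm above the table.
- nut_top (a point): Centre of the top of the steel hexagon nut at the bottom of the bore, 31.5 mm above the table, 63.5 mm below the hub's mouth. The nut is 27 mm across flats, 18 mm high, with a 3 mm chamfer round its upper edge; a brass stud end stands 6 mm out of it. Its x axis is square to one of its flats; z up.
- nut (a joint): Turn of that nut in rad; it grows as the nut is turned clockwise seen from above (tightening). It starts between 0.3 and 1.5 and comes against a hard stop, fully tight, at 3.2. It turns stiffly (0.25 N m) and stays where it is left; it does not move up or down noticeably.
- holder_floor (a point): Centre of the inner floor of the key's holder, 6 mm above the table: a dark steel cup fixed to the table, inside diameter 47 mm, outside 55 mm, its open mouth 48 mm above the table, on a round foot of 90 mm.
- key_foot (a point): Centre of the lower end of the socket key, 180 mm long, 0.35 kg, upright in the holder at the start; z up along it. The steel socket, 40 mm across and 40 mm long, has a hexagon hole in its foot, 29 mm across flats, 27 mm deep; x is square to a flat of it. Fully down on the nut the foot stands on the bore's bottom and the key stays upright by itself, with 10 degrees of free turn either way.
- key_handle (a point): Centre of the key's black hexagon handle, 142.5 mm above its foot; 30 mm across flats, 75 mm long (105 to 180 mm above the foot), its flats parallel to those of the socket's hole (x square to a flat). Between socket and handle runs a steel extension bar 14 mm in diameter. z up along the key.
- cover_foot (a point): Centre of the open lower edge of the clear acrylic dust cover, which stands on the table at the start: a round cap, outside diameter 186 mm, inside 180 mm, 68 mm high (64 mm inside), a steel band round its foot and a steel knob on top, 0.3 kg. Seated, its edge stands on the ledge outside the tray's rim, level with the tray's floor, with about 4 mm to spare all round. z up.
- cover_knob (a point): Middle of the cover's knob, 82 mm above its lower edge: an upright cylinder 24 mm in diameter and 28 mm high on the flat top of the cover.
- candle0_mid (a point): Middle (29 mm above the underside) of a round lidded candle tin of brushed metal: body 50 mm in diameter and 32 mm high, on top a wooden knob 16 mm in diameter and 26 mm high; 58 mm in all, about 0.13 kg. z up. Four to six of these tins are there; any may be absent.
- candle1_mid (a point): Another such candle tin, like candle0 (middle, 29 mm above the underside). It may be absent.
- candle2_mid (a point): Another such candle tin, like candle0 (middle, 29 mm above the underside). It may be absent.
- candle3_mid (a point): Another such candle tin, like candle0 (middle, 29 mm above the underside). It may be absent.
- candle4_mid (a point): Another such candle tin, like candle0 (middle, 29 mm above the underside). It may be absent.
- candle5_mid (a point): Another such candle tin, like candle0 (middle, 29 mm above the underside). It may be absent.
- votive: Bystander: small glass cup 58 mm across, 45 mm high, among the candle tins; origin at its underside.
- giftbox: Bystander: small silver and white gift box 52 x 52 x 37 mm, among the candle tins; origin at its underside.
- snowflake: Bystander: flat silver snowflake, 76 mm across, 9 mm thick, lying on the table.
- pillar: Bystander: cream pillar candle 60 mm across, 100 mm high.
- tree: Bystander: white ceramic fir tree, 72 mm across, 130 mm high.
- jar: Bystander: glass jar with a steel cap, 66 mm across, 90 mm high.
Things that resemble listed ones, but are neither listed nor needed, are in the scene too. What is meant by the part that bears key_foot is not red, and is the smaller of those in its own colour. Leave any red look-alike of the part that bears candle2_mid alone.

How it is judged:
By the outcome, as a careful person would: the job done as asked, in the order asked, and still so for the second after the job is handed in, with the robot touching nothing.
Of candle0, candle1, candle2, candle3, candle4, candle5 only 4 to 6 are there at a start; the rules pass over those that are not, and their reading is None.
At some moment in a run one of candle0, candle1, candle2, candle3, candle4, candle5, cover may be knocked a few centimetres aside while the robot is not near it.
It also fails if it takes over 210 s, if anything falls off the work surface, if the arm or the gripper's body presses on something with over 40 N, if the wrist force passes 120 N, or if a joint passes its speed limit or range.

## Working session

There is one attempt and no reset: what is moved stays moved. The work goes in short steps, Python scripts to look and compute and a tool call to move; the robot and the scene stay as the last step left them, time stands still between calls to the robot, and variables do not carry over. Pictures are saved under pics/ and viewed, about 12 in all and at most 16, crops included, and the job is handed in when it is done.

Besides the shell and the picture viewer there is one more tool, called after "Call:" as name(argument=value, ...) on one line, values as JSON. drive_tool: Moves the arm, as the interface text tells. Its arguments: {"type":"object","properties":{"series":{"type":"array"}},"required":["series"]}

```bash
mkdir -p pics; cat > h.py <<'E'
import numpy as np, cv2
from station import robot, vision, job
def grab(name,fn=None):
    f=vision.grab_frame(name)
    if fn: cv2.imwrite('pics/'+fn+'.png',cv2.cvtColor(f['color'],cv2.COLOR_RGB2BGR))
    return f
def ray(f,uv,fish=False):
    K=f['K'];R=cv2.Rodrigues(np.array(f['rvec'],float))[0];t=np.array(f['tvec'],float).ravel()
    x=(uv[0]-K[0,2])/K[0,0];y=(uv[1]-K[1,2])/K[1,1]
    if fish:
        r=np.hypot(x,y);s=np.sin(r)/r if r>1e-9 else 1;d=np.array([x*s,y*s,np.cos(r)])
    else: d=np.array([x,y,1.])
    return -R.T@t, R.T@d
def plane(f,uv,z,fish=False):
    o,d=ray(f,uv,fish); return o+d*(z-o[2])/d[2]
def proj(f,P,fish=False):
    R=cv2.Rodrigues(np.array(f['rvec'],float))[0];p=R@np.array(P,float)+np.array(f['tvec'],float).ravel();K=f['K']
    if fish:
        r=np.hypot(p[0],p[1]);th=np.arctan2(r,p[2]);s=th/r if r>1e-9 else 1/p[2];x,y=p[0]*s,p[1]*s
    else:x,y=p[0]/p[2],p[1]/p[2]
    return np.array([K[0,0]*x+K[0,2],K[1,1]*y+K[1,2]])
E
python3 - <<'E'
from h import *
import pickle
ims=[]
for n in('top','side','wrist'):
    f=grab(n);pickle.dump(f,open(n+'.pkl','wb'));print(n,f['K'].tolist() if hasattr(f['K'],'tolist') else f['K'],ray(f,(256,192))[0],ray(f,(256,192))[1])
    cv2.imwrite(f'pics/{n}0.png',cv2.resize(cv2.cvtColor(f['color'],cv2.COLOR_RGB2BGR),(800,600),interpolation=cv2.INTER_CUBIC))
s=robot.sense();print({k:np.round(v,3) for k,v in s.items()})
E
```

```text
top [[481.3765275685687, 0.0, 261.7902014020175], [0.0, 481.3765275685687, 189.81865064015815], [0.0, 0.0, 1.0]] [ 0.3136378  -0.00302696  1.34228856] [ 0.20613324  0.01914261 -0.97842111]
side [[363.98472330614385, 0.0, 252.95386645516342], [0.0, 363.98472330614385, 190.23720971209693], [0.0, 0.0, 1.0]] [0.32035324 0.83821291 0.67894997] [ 0.21821826 -0.81150914 -0.54215053]
wrist [[297.3186396354542, 0.0, 254.7396890867135], [0.0, 297.3186396354542, 188.65570634227507], [0.0, 0.0, 1.0]] [ 0.30077663 -0.66168547  0.3845768 ] [-0.23248246 -0.08425339 -0.96901897]
{'time': np.float64(0.15), 'joint_pos': array([ 1.156,  0.6  , -0.003,  1.6  ,  0.002,  0.943, -0.08 ]), 'joint_velocities': array([-0.001, -0.002,  0.001, -0.003,  0.   , -0.   ,  0.   ]), 'tau': array([ 3.0000e-03, -7.6558e+01,  1.4990e+00, -2.5256e+01, -5.2000e-02,
        1.5000e-02,  0.0000e+00]), 'eef_pos': array([ 0.24 , -0.684,  0.218]), 'tool_rot': array([ 0.119, -0.119,  0.697, -0.697]), 'force': array([0.864, 0.085, 0.111]), 'moment': array([-0.031, -0.035,  0.004]), 'opening': np.float64(0.093)}
```

View pics/top0.png

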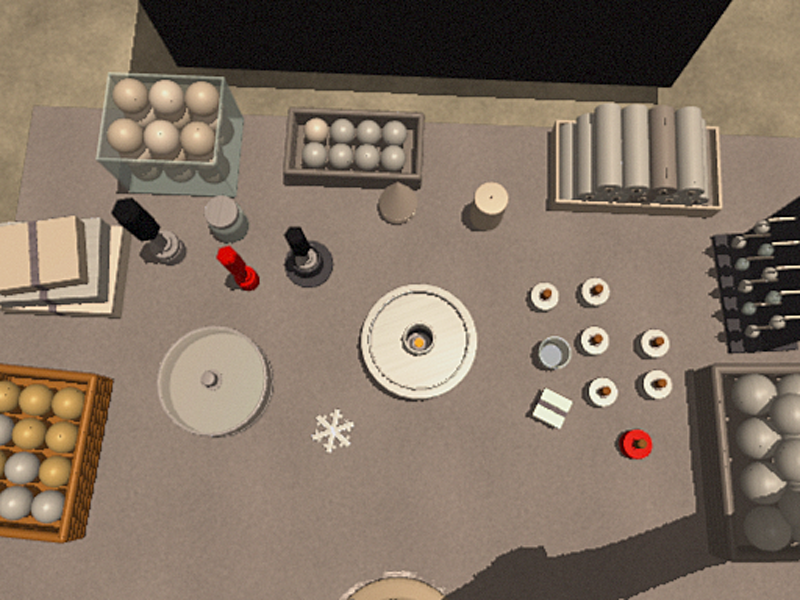

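View pics/side0.png

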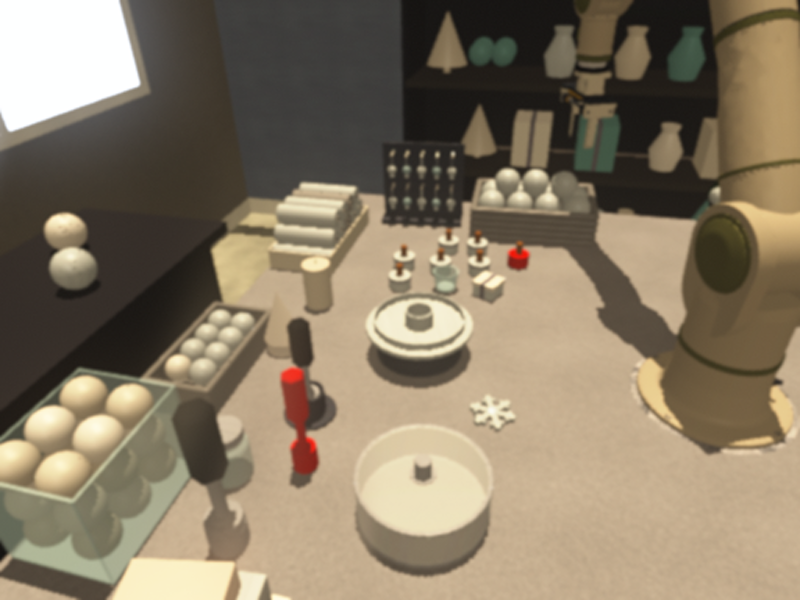

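Top view (800x600): the six white tins are at (545,296), (595,291), (595,341), (655,343), (602,392) and (657,383), and there is a red look-alike at (637,445). The key candidates are black in the holder (305,255), larger black (145,230) and red (240,268). The smaller black one, standing in the holder, fits the description. I'll measure everything and enlarge that area to confirm.

```bash
python3 - <<'E'
from h import *
import pickle
f=pickle.load(open('top.pkl','rb'));im=f['color'];s=.64
hsv=cv2.cvtColor(im,cv2.COLOR_RGB2HSV)
# tins: white blobs
m=((hsv[...,2]>205)&(hsv[...,1]<60)).astype(np.uint8)
n,l,st,c=cv2.connectedComponentsWithStats(m)
for i in range(1,n):
    x,y,w,h,a=st[i]
    if a>60 and 300<c[i][0]<460 and 150<c[i][1]<300:
        cs,_=cv2.findContours((l==i).astype(np.uint8),cv2.RETR_EXTERNAL,cv2.CHAIN_APPROX_NONE)
        (u,v),r=cv2.minEnclosingCircle(cs[0])
        print('white',np.round([u,v],1),round(r,1),a,np.round(plane(f,(u,v),.032),4))
for nm,uv,z in [('rim',(419*s,341*s),.065),('hub',(419*s,340*s),.095),('keyholder foot',(309*s,263*s),.0),('keytop',(295*s,237*s),.186),('cover knob',(210*s,379*s),.096),('covertop',(215*s,380*s),.068),('snow',(332*s,430*s),0),('red',(250*s,282*s),0),('bigkeytop',(127*s,210*s),.2),('jar',(225*s,215*s),.09),('tree',(398*s,210*s),0),('pillar',(490*s,195*s),.1)]:
    print(nm,np.round(plane(f,uv,z),3))
a=cv2.resize(im[130:195,60:240],None,fx=4,fy=4,interpolation=cv2.INTER_CUBIC)
b=cv2.resize(im[175:262,220:320],None,fx=4,fy=4,interpolation=cv2.INTER_CUBIC)
o=np.zeros((600,800,3),np.uint8);o[:260,:720]=a
fs=pickle.load(open('side.pkl','rb'))['color'];b2=cv2.resize(fs[195:310,165:240],None,fx=3,fy=3);
o[255:600,:225]=b2;o[252:600,300:700]=b
cv2.imwrite('pics/crop1.png',o[...,::-1])
E
```

```text
white [380.6 186.4] 8.7 163 [ 0.621 -0.324  0.032]
white [348.4 188.9] 8.6 166 [ 0.6097 -0.2342  0.032 ]
white [380.5 217.5] 8.8 170 [ 0.5331 -0.3228  0.032 ]
white [419. 219.] 8.9 166 [ 0.5335 -0.4288  0.032 ]
white [420.6 245.6] 9.0 177 [ 0.4604 -0.4313  0.032 ]
white [385.6 250.6] 9.0 185 [ 0.4427 -0.3361  0.032 ]
white [355.9 255.1] 10.0 148 [ 0.4272 -0.2556  0.032 ]
white [350.5 266.5] 9.9 148 [ 0.396 -0.241  0.032]
rim [ 0.512 -0.014  0.065]
hub [ 0.509 -0.014  0.095]
keyholder foot [0.659 0.194 0.   ]
keytop [0.653 0.192 0.186]
cover knob [0.429 0.329 0.096]
covertop [0.43  0.328 0.068]
snow [0.358 0.132 0.   ]
red [0.618 0.299 0.   ]
bigkeytop [0.682 0.46  0.2  ]
jar [0.715 0.333 0.09 ]
tree [0.768 0.035 0.   ]
pillar [ 0.769 -0.127  0.1  ]
```

View pics/crop1.png

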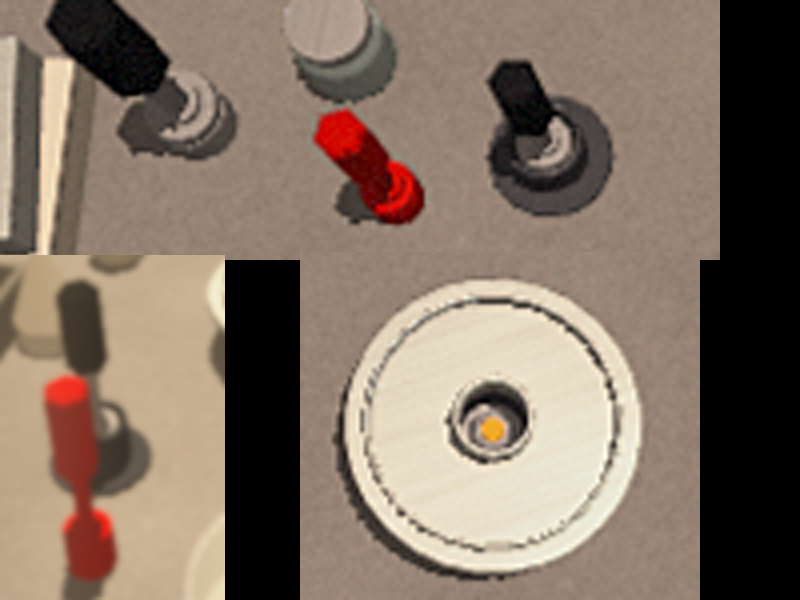

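```bash
python3 - <<'E'
from h import *
from scipy.spatial.transform import Rotation as Rr
import pickle
q=robot.sense()['tool_rot'];R=Rr.from_quat([q[1],q[2],q[3],q[0]]).as_matrix();print(R.round(3))
f=pickle.load(open('wrist.pkl','rb'));Rc=cv2.Rodrigues(f['rvec'])[0];print('cam axes in tool',(R.T@Rc.T).round(3));print(R.T@(ray(f,(0,0))[0]-robot.sense()['eef_pos']))
E
```

```text
[[-0.943 -0.     0.331]
 [-0.331  0.001 -0.943]
 [ 0.    -1.    -0.001]]
cam axes in tool [[ 0.001  0.972  0.236]
 [ 0.    -0.236  0.972]
 [ 1.    -0.001 -0.001]]
[-0.06448332 -0.16662451 -0.00085338]
```

Call:
drive_tool(series=[[20,40,35,0,0,0,0],[15,41,10,0,0,0,0],[12,41,0,0,0,7,0],[12,41,0,0,0,7,0],[12,41,0,0,0,7,0],[12,41,0,0,0,7,0],[12,41,0,0,0,7,0],[12,41,0,0,0,7,0]])

```text
time: 0.82
eef_pos: [0.3339, -0.3743, 0.2507]
tool_rot: [-0.36, 0.364, -0.607, 0.608]
force: [1.3, -0.3, 0.6]
opening: 0.093
```

Call:
drive_tool(series=[[18,38,5,0,0,0,0],[18,38,5,0,0,0,0],[18,38,5,0,0,0,0],[18,38,5,0,0,0,0],[18,38,0,0,0,0,0],[18,38,0,0,0,0,0],[18,38,0,0,0,0,0],[18,38,0,0,0,0,0]])

```text
time: 1.48
eef_pos: [0.4706, -0.0714, 0.2714]
tool_rot: [-0.362, 0.366, -0.605, 0.607]
force: [0.8, -0.5, -0.7]
opening: 0.0929
```

Call:
drive_tool(series=[[0,0,0,0,0,0,0],[0,0,0,0,0,0,0]])

```text
time: 1.65
eef_pos: [0.4739, -0.0622, 0.2717]
tool_rot: [-0.367, 0.369, -0.603, 0.605]
force: [-1.7, -0.6, 0.8]
opening: 0.093
```

```bash
python3 - <<'E'
from h import *
import pickle
f=grab('wrist');pickle.dump(f,open('w1.pkl','wb'))
s=robot.sense();print(s['eef_pos'],s['joint_pos'].round(3) if hasattr(s['joint_pos'],'round') else s['joint_pos'],ray(f,(0,0))[0])
c=proj(f,(.510,-.014,.0315),True);print(c)
im=f['color'];h,w=im.shape[:2]
x,y=int(c[0]),int(c[1]);cr=im[max(0,y-60):y+60,max(0,x-70):x+70]
o=np.zeros((600,800,3),np.uint8);a=cv2.resize(im,(400,300));o[:300,:400]=a
b=cv2.resize(cr,(cr.shape[1]*4,cr.shape[0]*4),interpolation=cv2.INTER_CUBIC)[:600,:400];
cr2=im[max(0,y-30):y+30,max(0,x-25):x+25];b=cv2.resize(cr2,None,fx=8,fy=8,interpolation=cv2.INTER_CUBIC);o[:b.shape[0],400:400+b.shape[1]]=b
cv2.imwrite('pics/w1.png',o[...,::-1])
E
```

```text
[ 0.47413303 -0.0620021   0.27188365] [ 0.336  0.26  -0.404  2.066  0.138  0.842 -0.626] [ 0.50320842 -0.00336091  0.43828631]
[262.75776435 121.49731613]
```

View pics/w1.png

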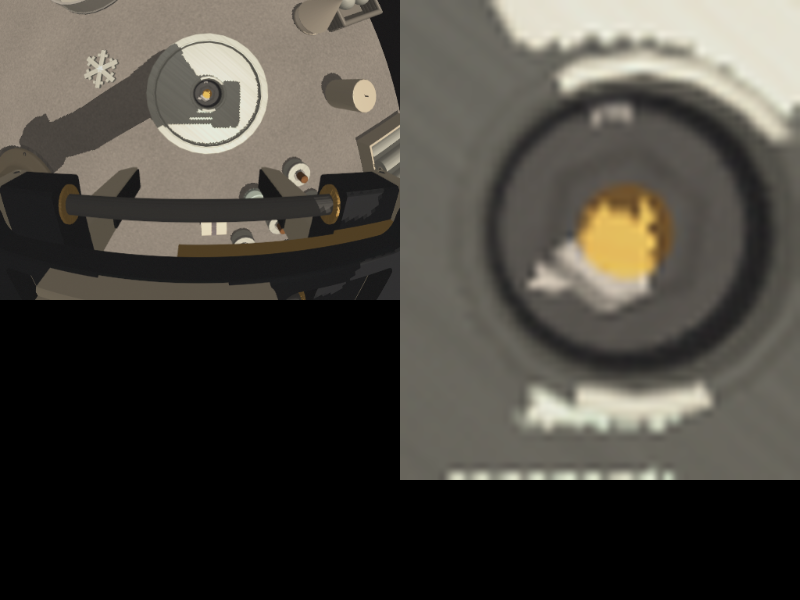

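```bash
python3 - <<'E'
from h import *
import pickle
f=pickle.load(open('w1.pkl','rb'));im=f['color']
cr=im[103:140,247:283].astype(float).mean(2)
g=np.clip((cr-20)/(110-20),0,1)**.7*255
g=cv2.resize(g.astype(np.uint8),None,fx=16,fy=16,interpolation=cv2.INTER_CUBIC)
cv2.imwrite('pics/w1n.png',g)
# tray outer edge circle: bright blob on plate -> plate outer contour
hsv=cv2.cvtColor(im,cv2.COLOR_RGB2HSV)
m=((hsv[...,2]>190)&(hsv[...,1]<50)).astype(np.uint8);m[:, :185]=0;m[:,350:]=0;m[200:]=0;m[:40]=0
cs,_=cv2.findContours(m,cv2.RETR_EXTERNAL,cv2.CHAIN_APPROX_NONE)
p=np.vstack([c for c in cs if len(c)>40])[:,0]
P=np.array([plane(f,q,.065,True)[:2] for q in p])
c=np.array([.51,-.014])
for k in range(8):
    r=np.hypot(*(P-c).T);s=P[abs(r-.1)<(.02 if k<3 else .005)]
    A=np.c_[2*s,np.ones(len(s))];b=(s**2).sum(1);x=np.linalg.lstsq(A,b,rcond=None)[0];c=x[:2]
print('stand',c,np.sqrt(x[2]+c@c),len(s))
# brass stud top z=.0375
b=((hsv[...,1]>120)&(hsv[...,2]>100)).astype(np.uint8);b[:103]=0;b[140:]=0;b[:,:247]=0;b[:,283:]=0
v,u=np.nonzero(b);print('stud',u.mean(),v.mean(),len(u),plane(f,((u.min()+u.max())/2,(v.min()+v.max())/2),.036,True))
E
```

```text
stand [ 0.51374855 -0.0126899 ] 0.09816067693059796 326
stud 264.7821782178218 119.33663366336634 101 [ 0.51355345 -0.01194276  0.036     ]
```

View pics/w1n.png

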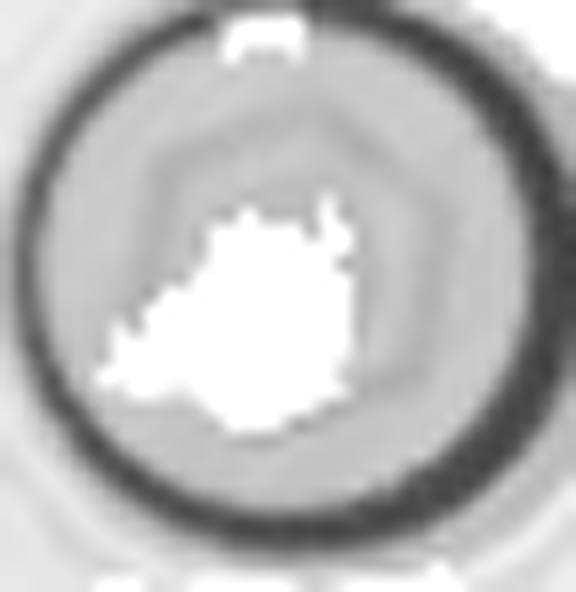

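```bash
python3 - <<'E'
from h import *
import pickle
f=pickle.load(open('w1.pkl','rb'))
px=[(315,108),(440,208),(420,388),(163,165)]
P=np.array([plane(f,(247+x/16-.5,103+y/16-.5),.0285,True)[:2] for x,y in px]);print(P)
c=(P[2]+P[3])/2;print('centre',c)
for a in P: print(np.degrees(np.arctan2(*(a-c)[::-1]))%60, np.hypot(*(a-c)))
d=np.diff(P[:3],axis=0);print('edge dirs mod60',np.degrees(np.arctan2(d[:,1],d[:,0]))%60, np.hypot(*d.T))
d=P[0]-P[3];print(np.degrees(np.arctan2(d[1],d[0]))%60)
E
```

```text
[[ 5.21951967e-01 -1.19479652e-03]
 [ 5.27539522e-01 -1.36957343e-02]
 [ 5.18943696e-01 -2.67516611e-02]
 [ 5.08171581e-01  3.52693514e-04]]
centre [ 0.51355764 -0.01319948]
55.036667181093634 0.014648456123801772
57.96728887663887 0.013990687740166395
51.67441483638366 0.014583248154083163
51.674414836384074 0.014583248154083203
edge dirs mod60 [54.08325401 56.63969244] [0.01369285 0.01563155]
53.59272374775233
```

Call:
drive_tool(series=[[22,28,5,0,0,0,0],[22,28,5,0,0,0,0],[22,28,0,0,0,0,0],[22,28,0,0,0,0,0],[22,28,0,0,0,0,0],[22,28,0,0,0,0,0],[22,28,0,0,0,0,0],[0,0,0,0,0,0,0]])

```text
time: 2.37
eef_pos: [0.6304, 0.1255, 0.2808]
tool_rot: [-0.357, 0.363, -0.607, 0.61]
force: [-0.3, 0.9, -0.2]
opening: 0.0929
```

```bash
python3 - <<'E'
from h import *
import pickle
f=grab('wrist');pickle.dump(f,open('w2.pkl','wb'))
s=robot.sense();print(s['eef_pos'],s['joint_pos'],ray(f,(0,0))[0])
c=proj(f,(.655,.193,.186),True);print(c)
im=f['color'];x,y=np.round(c).astype(int)
x0,y0=max(0,x-36),max(0,y-36)
cr=im[y0:y0+72,x0:x0+72].astype(float);g=np.clip(cr/80,0,1)**.6*255
print(x0,y0)
g=cv2.resize(g.astype(np.uint8),None,fx=8,fy=8,interpolation=cv2.INTER_CUBIC);cv2.imwrite('pics/w2.png',g[...,::-1])
E
```

```text
[0.62895674 0.12216425 0.28041806] [-0.01295355  0.46829832 -0.4039907   1.70984789  0.2186125   1.01855182
 -0.99948884] [0.6618824  0.18448938 0.44683717]
[243.38006378 110.03312915]
207 74
```

View pics/w2.png

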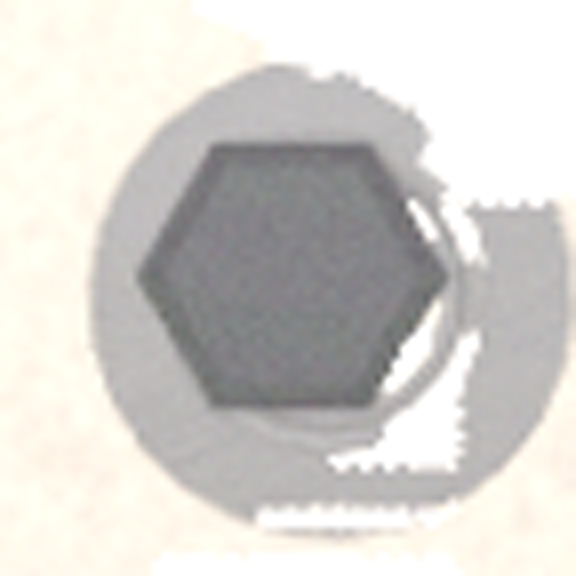

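```bash
python3 - <<'E'
from h import *
from scipy.spatial.transform import Rotation as Rr
import pickle
f=pickle.load(open('w2.pkl','rb'))
px=[(138,277),(212,145),(371,145),(447,277),(375,407),(212,407)]
P=np.array([plane(f,(207+x/8-.5,74+y/8-.5),.184,True)[:2] for x,y in px]);c=P.mean(0);print('key',c)
for a in P: print(np.degrees(np.arctan2(*(a-c)[::-1]))%60, np.hypot(*(a-c)))
s=robot.sense();q=s['tool_rot'];R=Rr.from_quat([q[1],q[2],q[3],q[0]]).as_matrix();print('jaw',np.degrees(np.arctan2(R[1,2],R[0,2])),R.round(3))
E
```

```text
key [0.65556361 0.19481161]
30.899618583875224 0.016933263580483353
32.065735274187745 0.017019334365663986
30.400290374928563 0.0168242984625554
30.643749759646642 0.016904911716839877
33.03447767619308 0.017120987000868077
29.59444882297447 0.016954151441715914
jaw -28.878810403617624 [[-0.483 -0.008  0.876]
 [-0.876 -0.011 -0.483]
 [ 0.013 -1.    -0.001]]
```

Call:
drive_tool(series=[[3,9,0,0.1,0,7,0],[3,9,0,0.1,0,7,0],[3,9,0,0.1,0,7,0],[3,9,0,0.1,0,7,0],[3,9,0,0.1,0,7,0],[3,9,0,0.1,0,7,0],[4,9,0,0,0,7,0],[4,9,0,0,0,7,0]])

```text
time: 3.08
eef_pos: [0.6533, 0.1713, 0.278]
tool_rot: [-0.6, 0.612, -0.361, 0.367]
force: [-0.0, 0.1, 0.7]
opening: 0.093
```

Call:
drive_tool(series=[[0,0,0,0,0,7,0],[0,0,0,0,0,7,0],[0,0,0,0,0,7,0],[0,0,0,0,0,7,0],[0,0,0,0,0,6,0],[0,0,0,0,0,0,0],[0,0,0,0,0,0,0]])

```text
time: 3.67
eef_pos: [0.652, 0.1516, 0.2755]
tool_rot: [-0.678, 0.696, -0.162, 0.171]
force: [-0.5, -0.1, -0.2]
opening: 0.093
```

```bash
cat >> h.py <<'E'
from scipy.spatial.transform import Rotation as Rr
def st():
    s=robot.sense();q=s['tool_rot'];R=Rr.from_quat([q[1],q[2],q[3],q[0]]).as_matrix()
    yaw=np.degrees(np.arctan2(R[1,2],R[0,2]));y=R[:,1]
    print('t %.2f tcp'%s['time'],np.round(np.array(s['eef_pos'])*1e3,1),'yaw %.1f'%yaw,'fix rx %.2f ry %.2f'%(np.degrees(-y[1]),np.degrees(y[0])),'F',np.round(s['force'],1),'op %.1f'%(s['opening']*1e3),'j',np.round(s['joint_pos'],2))
    return np.array(s['eef_pos']),R
E
python3 -c "from h import *;st()"
```

```text
t 3.67 tcp [652.  151.6 275.5] yaw 62.8 fix rx 1.58 ry 0.41 F [-0.5 -0.1 -0.2] op 93.0 j [ 0.17  0.59 -0.8   1.64  0.49  1.12  0.33]
```

Call:
drive_tool(series=[[2,20,0,0.8,0.2,-0.8,0],[1,20,0,0.6,0.2,-0.6,0],[0,2,0,0,0,0,0],[0,0,0,0,0,0,0]])

```text
time: 4.0
eef_pos: [0.6552, 0.1864, 0.2749]
tool_rot: [-0.68, 0.686, -0.182, 0.183]
force: [-0.9, -0.6, 0.0]
opening: 0.093
```

```bash
python3 -c "from h import *;st()"
```

```text
t 4.00 tcp [655.2 186.4 274.9] yaw 60.1 fix rx 0.44 ry -0.11 F [-0.9 -0.6  0. ] op 93.0 j [ 0.12  0.6  -0.79  1.61  0.47  1.13  0.26]
```

Call:
drive_tool(series=[[0,6,-20,0.3,0,0.5,0],[0,3,-30,0.2,0,0.5,0],[0,1,-30,0,0,0,0],[0,0,-30,0,0,0,0],[0,0,-20,0,0,0,0],[0,0,-10,0,0,0,0],[0,0,0,0,0,0,0]])

```text
time: 4.58
eef_pos: [0.656, 0.1871, 0.132]
tool_rot: [-0.682, 0.685, -0.179, 0.183]
force: [1.1, -0.2, 0.7]
opening: 0.0931
```

```bash
python3 -c "from h import *;st()"
```

```text
t 4.58 tcp [656.  187.1 132. ] yaw 60.3 fix rx 0.32 ry 0.24 F [ 1.1 -0.2  0.7] op 93.1 j [ 0.07  0.74 -0.71  1.75  0.61  0.89  0.14]
```

Call:
drive_tool(series=[[0,5,-2,0.2,0.1,0.5,0],[0,4,-2,0.2,0.1,0.3,0],[0,0,0,0,0,0,0]])

```text
time: 4.83
eef_pos: [0.6571, 0.1955, 0.13]
tool_rot: [0.685, -0.684, 0.176, -0.177]
force: [-0.6, 0.2, 0.8]
opening: 0.0931
```

```bash
python3 -c "from h import *;st()"
```

```text
t 4.83 tcp [657.1 195.5 130. ] yaw 61.0 fix rx -0.09 ry 0.14 F [-0.6  0.2  0.8] op 93.1 j [ 0.06  0.74 -0.71  1.74  0.61  0.89  0.15]
```

Well aligned, so close.

Call:
drive_tool(series=[[-1,0,-1,0,0,0,255],[0,0,0,0,0,0,255],[0,0,0,0,0,0,255],[0,0,0,0,0,0,255],[0,0,0,0,0,0,255],[0,0,0,0,0,0,255],[0,0,0,0,0,0,255],[0,0,0,0,0,0,255]])

```text
time: 5.5
eef_pos: [0.6579, 0.1968, 0.1335]
tool_rot: [0.687, -0.683, 0.174, -0.18]
force: [0.3, -0.6, 0.9]
opening: 0.0444
```

```bash
python3 -c "from h import *;st()"
```

```text
t 5.50 tcp [657.9 196.8 133.5] yaw 61.0 fix rx -0.20 ry 0.50 F [ 0.3 -0.6  0.9] op 44.4 j [ 0.06  0.74 -0.71  1.74  0.61  0.88  0.15]
```

Call:
drive_tool(series=[[-1,-1,-2,0,0.2,0,255],[-1,0,-2,0,0.2,0,255],[0,0,-1,0,0,0,255],[0,0,0,0,0,0,255],[0,0,0,0,0,0,255]])

```text
time: 5.92
eef_pos: [0.6556, 0.1947, 0.1293]
tool_rot: [0.685, -0.684, 0.177, -0.177]
force: [0.1, 0.5, 1.0]
opening: 0.0298
```

```bash
python3 -c "from h import *;st()"
```

```text
t 5.92 tcp [655.6 194.7 129.3] yaw 61.0 fix rx -0.08 ry 0.05 F [0.1 0.5 1. ] op 29.8 j [ 0.06  0.74 -0.71  1.74  0.61  0.89  0.15]
```

Call:
drive_tool(series=[[0,0,15,0,0,0,255],[0,0,25,0,0,0,255],[0,0,30,0,0,0,255],[0,0,30,0,0,0,255],[0,0,25,0,0,0,255],[0,0,10,0,0,0,255],[0,0,0,0,0,0,255]])

```text
time: 6.5
eef_pos: [0.6522, 0.1938, 0.269]
tool_rot: [-0.684, 0.685, -0.179, 0.174]
force: [-0.6, -0.0, -3.3]
opening: 0.0301
```

Call:
drive_tool(series=[[-10,-15,0,0,0,3,255],[-20,-29,0,0,0,4,255],[-20,-29,0,0,0,4,255],[-20,-29,0,0,0,4,255],[-20,-29,0,0,0,4,255],[-20,-29,0,0,0,4,255],[-20,-29,0,0,0,0,255],[0,0,0,0,0,0,255]])

```text
time: 7.17
eef_pos: [0.5095, -0.0011, 0.2587]
tool_rot: [-0.706, 0.707, -0.036, 0.019]
force: [-0.5, 0.3, -3.9]
opening: 0.0296
```

```bash
python3 -c "from h import *;st()"
```

```text
t 7.17 tcp [509.5  -1.1 258.7] yaw 85.6 fix rx 0.08 ry -1.39 F [-0.5  0.3 -3.9] op 29.6 j [ 0.61  0.46 -1.01  1.98  0.46  0.98  0.87]
```

Call:
drive_tool(series=[[2,-7,0,0,-0.8,-0.5,255],[2,-5,0,0,-0.6,-0.4,255],[0,0,0,0,0,0,255],[0,0,0,0,0,0,255]])

```text
time: 7.5
eef_pos: [0.5119, -0.0168, 0.2559]
tool_rot: [-0.706, 0.707, -0.035, 0.034]
force: [0.1, 1.2, -2.8]
opening: 0.0301
```

```bash
python3 - <<'E'
from h import *
import pickle
st()
f=grab('side');im=f['color'];pickle.dump(f,open('s2.pkl','wb'))
c=proj(f,(.5136,-.0127,.12));print(c)
x,y=np.round(c).astype(int);cv2.imwrite('pics/s2.png',cv2.resize(im[max(0,y-70):y+50,x-60:x+60],None,fx=5,fy=5,interpolation=cv2.INTER_CUBIC)[...,::-1])
E
```

```text
t 7.50 tcp [511.9 -16.8 255.9] yaw 84.3 fix rx 0.08 ry -0.10 F [ 0.1  1.2 -2.8] op 30.1 j [ 0.64  0.45 -1.    2.    0.47  0.94  0.87]
[268.04788111 190.6697501 ]
```

View pics/s2.png

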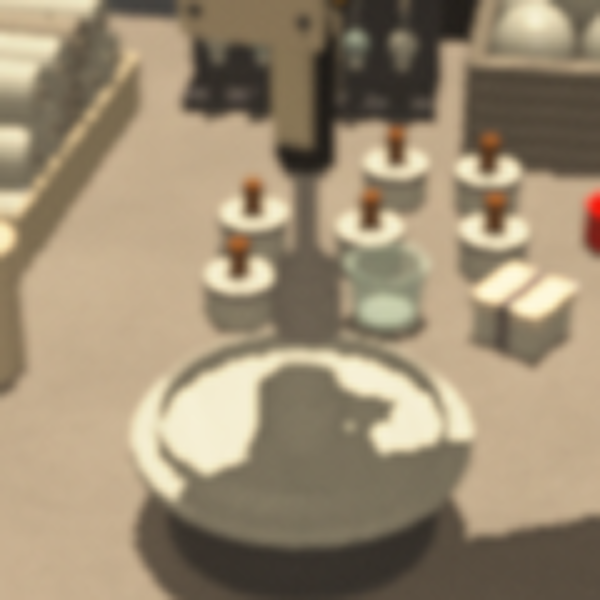

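The side view shows the key upright above the hub: handle end at (305,165) in the crop, bar and socket below it. I'll correct and start down.

Call:
drive_tool(series=[[1,3,-12,0,0,0.4,255],[1,1,-12,0,0,0,255],[0,0,0,0,0,0,255],[0,0,0,0,0,0,255]])

```text
time: 7.88
eef_pos: [0.5154, -0.0086, 0.2291]
tool_rot: [0.707, -0.706, 0.031, -0.03]
force: [-0.3, 0.1, -3.0]
opening: 0.03
```

```bash
python3 -c "from h import *;st()"
```

```text
t 7.88 tcp [515.4  -8.6 229.1] yaw 85.1 fix rx -0.05 ry -0.06 F [-0.3  0.1 -3. ] op 30.0 j [ 0.6   0.49 -0.97  2.02  0.52  0.9   0.83]
```

Call:
drive_tool(series=[[-1,-2,-3,0,0,0,255],[0,-1,-3,0,0,0,255],[0,0,0,0,0,0,255]])

```text
time: 8.13
eef_pos: [0.5142, -0.0105, 0.2219]
tool_rot: [0.707, -0.706, 0.03, -0.029]
force: [0.3, -0.0, -3.3]
opening: 0.0301
```

```bash
python3 -c "from h import *;st()"
```

```text
t 8.13 tcp [514.2 -10.5 221.9] yaw 85.2 fix rx -0.09 ry -0.12 F [ 0.3 -0.  -3.3] op 30.1 j [ 0.6   0.5  -0.96  2.03  0.53  0.88  0.83]
```

Call:
drive_tool(series=[[0,-1,-8,0,0,0,255],[-0.5,-1,-12,0,0,0,255],[0,0,-15,0,0,0,255],[0,0,-8,0,0,0,255],[0,0,0,0,0,0,255]])

```text
time: 8.55
eef_pos: [0.5139, -0.0137, 0.1754]
tool_rot: [0.707, -0.706, 0.03, -0.03]
force: [0.1, 0.2, -3.4]
opening: 0.0299
```

```bash
python3 -c "from h import *;st()"
```

```text
t 8.55 tcp [513.9 -13.7 175.4] yaw 85.1 fix rx -0.07 ry -0.03 F [ 0.1  0.2 -3.4] op 29.9 j [ 0.55  0.55 -0.9   2.08  0.61  0.8   0.75]
```

Call:
drive_tool(series=[[0,1,-8,0,0,0,255],[0,0,-8,0,0,0,255],[0,0,-6,0,0,0,255],[0,0,-5,0,0,0,255],[0,0,-4,0,0,0,255],[0,0,-4,0,0,0,255]])

```text
time: 9.05
eef_pos: [0.5144, -0.0127, 0.1375]
tool_rot: [0.707, -0.706, 0.03, -0.03]
force: [0.3, 0.1, -3.5]
opening: 0.03
```

```bash
python3 -c "from h import *;st()"
```

```text
t 9.05 tcp [514.4 -12.7 137.5] yaw 85.1 fix rx -0.06 ry 0.01 F [ 0.3  0.1 -3.5] op 30.0 j [ 0.5   0.6  -0.85  2.12  0.69  0.72  0.68]
```

Call:
drive_tool(series=[[0,0,0,0,0,-5,255],[0,0,0,0,0,-5,255],[0,0,0,0,0,-5,255],[0,0,0,0,0,-5,255]])

```text
time: 9.38
eef_pos: [0.5144, -0.0133, 0.136]
tool_rot: [0.69, -0.689, 0.156, -0.156]
force: [-1.0, -0.2, 0.6]
opening: 0.0297
```

```bash
python3 -c "from h import *;st();print(robot.sense()['moment'])"
```

```text
t 9.38 tcp [514.4 -13.3 136. ] yaw 64.5 fix rx -0.06 ry -0.02 F [-1.  -0.2  0.6] op 29.7 j [ 0.44  0.57 -0.75  2.12  0.62  0.68  0.39]
[0.01202036 0.34707857 0.25665192]
```

Call:
drive_tool(series=[[0,0,0,0,0,-6,255],[0,0,0,0,0,-6,255],[0,0,0,0,0,-6,255],[0,0,0,0,0,-6,255],[0,0,0,0,0,-6,255],[0,0,0,0,0,-6,255],[0,0,0,0,0,-6,255]])

```text
time: 9.97
eef_pos: [0.5143, -0.013, 0.136]
tool_rot: [0.582, -0.582, 0.401, -0.403]
force: [-0.7, -1.3, -3.4]
opening: 0.0301
```

```bash
python3 -c "from h import *;st();print(robot.sense()['moment'])"
```

```text
t 9.97 tcp [514.3 -13.  136. ] yaw 20.7 fix rx 0.05 ry 0.08 F [-0.7 -1.3 -3.4] op 30.1 j [ 0.3   0.52 -0.53  2.13  0.46  0.6  -0.21]
[-0.22708339  0.05364647  0.27837222]
```

Call:
drive_tool(series=[[0,0,0,0,0,-6,255],[0,0,0,0,0,-6,255],[0,0,0,0,0,-6,255],[0,0,0,0,0,-6,255],[0,0,0,0,0,-6,255],[0,0,0,0,0,-5,255]])

```text
time: 10.47
eef_pos: [0.5145, -0.0127, 0.136]
tool_rot: [-0.426, 0.427, -0.563, 0.565]
force: [0.7, -0.9, -3.1]
opening: 0.0301
```

Call:
drive_tool(series=[[0,0,0,0,0,-5,255],[0,0,0,0,0,-5,255],[0,0,0,0,0,-5,255],[0,0,0,0,0,-5,255]])

```text
time: 10.8
eef_pos: [0.5146, -0.0125, 0.136]
tool_rot: [-0.317, 0.318, -0.63, 0.634]
force: [-0.9, -0.8, -3.4]
opening: 0.0297
```

```bash
python3 -c "from h import *;st();print(robot.sense()['moment'])"
```

```text
t 10.80 tcp [514.6 -12.5 136. ] yaw -36.6 fix rx 0.32 ry 0.07 F [-0.9 -0.8 -3.4] op 29.7 j [ 0.09  0.48 -0.24  2.14  0.23  0.54 -0.97]
[-0.34162065  0.12825195  0.24796343]
```

Still free. Continue in small groups, watching the moment.

Call:
drive_tool(series=[[0,0,0,0,0,-5,255],[0,0,0,0,0,-5,255],[0,0,0,0,0,-5,255]])

```text
time: 11.05
eef_pos: [0.5147, -0.0125, 0.136]
tool_rot: [-0.228, 0.23, -0.667, 0.671]
force: [-1.0, -2.1, -3.1]
opening: 0.0301
```

```bash
python3 -c "from h import *;st();print(robot.sense()['moment'])"
```

```text
t 11.05 tcp [514.7 -12.5 136. ] yaw -52.2 fix rx 0.39 ry 0.02 F [-1.  -2.1 -3.1] op 30.1 j [ 0.03  0.47 -0.16  2.15  0.16  0.53 -1.17]
[-0.36671758  0.09920112  0.28218191]
```

Call:
drive_tool(series=[[0,0,0,0,0,-5,255],[0,0,0,0,0,-5,255]])

```text
time: 11.22
eef_pos: [0.5156, -0.0116, 0.1361]
tool_rot: [-0.168, 0.169, -0.684, 0.689]
force: [2.0, 1.1, -5.7]
opening: 0.0306
```

```bash
python3 -c "from h import *;st();print(robot.sense()['moment'])"
```

```text
t 11.22 tcp [515.6 -11.6 136.1] yaw -62.4 fix rx 0.40 ry 0.07 F [ 2.   1.1 -5.7] op 30.6 j [-0.01  0.47 -0.11  2.15  0.12  0.52 -1.3 ]
[ 0.19118707 -0.55365132  0.90552972]
```

Call:
drive_tool(series=[[0,0,0,0,0,-3,255],[0,0,0,0,0,-2,255]])

```text
time: 11.38
eef_pos: [0.5171, -0.0106, 0.1361]
tool_rot: [-0.139, 0.137, -0.691, 0.696]
force: [0.4, -0.6, -5.6]
opening: 0.0319
```

```bash
python3 -c "from h import *;st();print(robot.sense()['moment'])"
```

```text
t 11.38 tcp [517.1 -10.6 136.1] yaw -67.5 fix rx 0.43 ry 0.22 F [ 0.4 -0.6 -5.6] op 31.9 j [-0.03  0.47 -0.08  2.15  0.09  0.52 -1.37]
[-0.36308406 -0.28319109  0.80965445]
```

Stop reached (moment 0.9 N m, handle starting to slip in the jaws). Back off to square the grip, then lift out.

Call:
drive_tool(series=[[-1,-1,0,0.2,0.1,4,255],[-1,-1,0,0.2,0.1,3,255],[0,0,0,0,0,0,255]])

```text
time: 11.63
eef_pos: [0.5169, -0.0111, 0.1362]
tool_rot: [-0.184, 0.181, -0.683, 0.684]
force: [-0.5, -0.0, -3.7]
opening: 0.0312
```

```bash
python3 -c "from h import *;st();print(robot.sense()['moment'])"
```

```text
t 11.63 tcp [516.9 -11.1 136.2] yaw -60.2 fix rx 0.01 ry 0.26 F [-0.5 -0.  -3.7] op 31.2 j [ 0.01  0.47 -0.13  2.15  0.12  0.52 -1.26]
[-0.28054194  0.05524198  0.04427654]
```

Call:
drive_tool(series=[[0,0,0,0,0,0,120],[0,0,0,0,0,0,120],[-1,-0.5,0,0,0.1,2,120],[-1,-0.5,0,0,0.1,2,120],[0,0,0,0,0,1,120],[0,0,0,0,0,0,120]])

```text
time: 12.13
eef_pos: [0.5165, -0.011, 0.1374]
tool_rot: [-0.212, 0.209, -0.675, 0.675]
force: [-0.4, 0.1, 0.1]
opening: 0.0492
```

Call:
drive_tool(series=[[0,0,0,0,0,0,255],[0,0,0,0,0,0,255],[0,0,0,0,0,0,255],[0,0,0,0,0,0,255],[0,0,0,0,0,0,255]])

```text
time: 12.55
eef_pos: [0.517, -0.0109, 0.1377]
tool_rot: [-0.211, 0.207, -0.675, 0.676]
force: [-0.3, -0.4, 0.8]
opening: 0.0307
```

```bash
python3 -c "from h import *;st();print(robot.sense()['moment'])"
```

```text
t 12.55 tcp [517.  -10.9 137.7] yaw -55.6 fix rx -0.03 ry 0.33 F [-0.3 -0.4  0.8] op 30.7 j [ 0.02  0.47 -0.15  2.15  0.14  0.53 -1.2 ]
[-0.06498039 -0.00929317  0.0663349 ]
```

Call:
drive_tool(series=[[0,0,0,0,0,0,255],[0,0,0,0,0,0,255],[0,0,0,0,0,0,255]])

```text
time: 12.8
eef_pos: [0.5171, -0.0109, 0.1377]
tool_rot: [-0.211, 0.207, -0.675, 0.676]
force: [1.2, -0.3, -0.8]
opening: 0.0304
```

```bash
python3 -c "from h import *;st();print(robot.sense()['moment'])"
```

```text
t 12.80 tcp [517.1 -10.9 137.7] yaw -55.6 fix rx -0.03 ry 0.33 F [ 1.2 -0.3 -0.8] op 30.4 j [ 0.02  0.47 -0.15  2.15  0.14  0.53 -1.21]
[-0.04356523  0.00036141  0.08395188]
```

Call:
drive_tool(series=[[0,0,8,0,0,0,255],[0,0,15,0,0,0,255],[0,0,20,0,0,0,255],[0,0,22,0,0,0,255],[0,0,25,0,0,0,255],[0,0,22,0,0,0,255],[0,0,12,0,0,0,255],[0,0,0,0,0,0,255]])

```text
time: 13.47
eef_pos: [0.5143, -0.0106, 0.2677]
tool_rot: [0.209, -0.209, 0.676, -0.675]
force: [1.1, 0.5, -3.4]
opening: 0.0303
```

```bash
python3 -c "from h import *;st();print(robot.sense()['moment'])"
```

```text
t 13.47 tcp [514.3 -10.6 267.7] yaw -55.6 fix rx -0.08 ry 0.03 F [ 1.1  0.5 -3.4] op 30.3 j [ 0.06  0.29 -0.19  2.01  0.07  0.84 -1.14]
[ 0.00545674 -0.1079194  -0.01942364]
```

Call:
drive_tool(series=[[10,15,0,0,0,0,255],[20,29,0,0,0,0,255],[20,29,0,0,0,0,255],[20,29,0,0,0,0,255],[20,29,0,0,0,0,255],[20,29,0,0,0,0,255],[20,29,0,0,0,0,255],[0,0,0,0,0,0,255]])

```text
time: 14.13
eef_pos: [0.642, 0.1833, 0.2626]
tool_rot: [0.203, -0.209, 0.677, -0.676]
force: [0.3, 1.4, -3.5]
opening: 0.0299
```

Call:
drive_tool(series=[[0,0,0,0,0,0,255]])

```text
time: 14.22
eef_pos: [0.6416, 0.1845, 0.2607]
tool_rot: [0.203, -0.211, 0.677, -0.676]
force: [-0.6, -1.1, -3.7]
opening: 0.0301
```

```bash
python3 -c "from h import *;st();print(robot.sense()['moment'])"
```

```text
t 14.22 tcp [641.6 184.5 260.7] yaw -56.0 fix rx 0.13 ry -0.68 F [-0.6 -1.1 -3.7] op 30.1 j [-0.23  0.5  -0.2   1.68  0.11  0.99 -1.45]
[-0.11136628 -0.03028358 -0.05480135]
```

Call:
drive_tool(series=[[8,6,-10,0.1,-0.4,0,255],[7,6,-15,0,-0.3,0,255],[2,0,-15,0,0,0,255],[0,0,0,0,0,0,255],[0,0,0,0,0,0,255]])

```text
time: 14.63
eef_pos: [0.6573, 0.1951, 0.214]
tool_rot: [-0.205, 0.208, -0.676, 0.677]
force: [-0.2, 0.6, -3.7]
opening: 0.0299
```

```bash
python3 -c "from h import *;st();print(robot.sense()['moment'])"
```

```text
t 14.63 tcp [657.3 195.1 214. ] yaw -56.0 fix rx 0.13 ry -0.20 F [-0.2  0.6 -3.7] op 29.9 j [-0.25  0.56 -0.19  1.69  0.13  0.91 -1.47]
[ 0.00226405 -0.016954    0.02248814]
```

Call:
drive_tool(series=[[1,1,-10,0,-0.1,0,255],[0,0,-12,0,0,0,255],[0,0,-10,0,0,0,255],[0,0,0,0,0,0,255]])

```text
time: 14.97
eef_pos: [0.6583, 0.1939, 0.1801]
tool_rot: [-0.205, 0.206, -0.676, 0.677]
force: [-0.8, -0.2, -3.8]
opening: 0.0301
```

```bash
python3 -c "from h import *;st();print(robot.sense()['moment'])"
```

```text
t 14.97 tcp [658.3 193.9 180.1] yaw -56.2 fix rx 0.16 ry -0.03 F [-0.8 -0.2 -3.8] op 30.1 j [-0.25  0.6  -0.18  1.72  0.14  0.84 -1.48]
[-0.02928797  0.02743614  0.03246618]
```

Call:
drive_tool(series=[[0,3,-5,0.1,0,0,255],[0,1,-6,0,0,0,255],[0,0,-8,0,0,0,255],[0,0,-8,0,0,0,255],[0,0,-8,0,0,0,255],[0,0,-5,0,0,0,255],[0,0,-3,0,0,0,255]])

```text
time: 15.55
eef_pos: [0.6586, 0.1985, 0.1335]
tool_rot: [-0.206, 0.205, -0.676, 0.677]
force: [0.2, -0.3, -4.2]
opening: 0.0301
```

```bash
python3 -c "from h import *;st();print(robot.sense()['moment'])"
```

```text
t 15.55 tcp [658.6 198.5 133.5] yaw -56.2 fix rx 0.02 ry 0.05 F [ 0.2 -0.3 -4.2] op 30.1 j [-0.26  0.65 -0.18  1.75  0.16  0.75 -1.5 ]
[-0.01414417 -0.01946824 -0.06748025]
```

Call:
drive_tool(series=[[0,0,-2,0,0,0,255],[0,0,0,0,0,0,255],[0,0,0,0,0,0,90],[0,0,0,0,0,0,90],[0,0,0,0,0,0,90],[0,0,0,0,0,0,90],[0,0,0,0,0,0,90],[0,0,0,0,0,0,90]])

```text
time: 16.22
eef_pos: [0.6614, 0.1997, 0.1341]
tool_rot: [0.208, -0.203, 0.677, -0.677]
force: [-1.2, 0.3, -0.1]
opening: 0.0591
```

Call:
drive_tool(series=[[0,0,15,0,0,0,90],[0,0,30,0,0,0,90],[0,0,30,0,0,0,90],[0,0,30,0,0,0,90],[0,0,10,0,0,0,90],[0,0,0,0,0,0,90]])

```text
time: 16.72
eef_pos: [0.6594, 0.199, 0.2518]
tool_rot: [-0.207, 0.205, -0.677, 0.677]
force: [0.3, 0.2, -0.5]
opening: 0.0598
```

```bash
python3 - <<'E'
from h import *
import pickle
st()
f=grab('top');im=f['color'];pickle.dump(f,open('t3.pkl','wb'));fs=grab('side');pickle.dump(fs,open('s3.pkl','wb'))
o=np.zeros((600,800,3),np.uint8);o[:300,:400]=cv2.resize(im,(400,300));o[:300,400:]=cv2.resize(fs['color'],(400,300))
o[300:600,:300]=cv2.resize(fs['color'][200:275,165:240],(300,300))
o[300:600,400:800]=cv2.resize(im[170:275,320:460],(400,300))
cv2.imwrite('pics/c3.png',o[...,::-1])
hsv=cv2.cvtColor(im,cv2.COLOR_RGB2HSV)
m=((hsv[...,2]>205)&(hsv[...,1]<60)).astype(np.uint8)
n,l,sx,c=cv2.connectedComponentsWithStats(m)
for i in range(1,n):
    if sx[i][4]>40 and 300<c[i][0]<460 and 150<c[i][1]<300:
        cs,_=cv2.findContours((l==i).astype(np.uint8),cv2.RETR_EXTERNAL,cv2.CHAIN_APPROX_NONE)
        uv,r=cv2.minEnclosingCircle(cs[0]);print(np.round(uv,1),round(r,1),sx[i][4],np.round(plane(f,uv,.032),4))
E
```

```text
t 16.72 tcp [659.4 199.  251.8] yaw -56.2 fix rx -0.05 ry 0.16 F [ 0.3  0.2 -0.5] op 59.8 j [-0.25  0.53 -0.19  1.65  0.12  0.97 -1.47]
[380.6 186.4] 8.7 166 [ 0.621 -0.324  0.032]
[348.4 188.8] 8.7 170 [ 0.6099 -0.2342  0.032 ]
[410.7 214. ] 8.8 170 [ 0.5465 -0.4064  0.032 ]
[380.5 217.5] 8.8 172 [ 0.5331 -0.3228  0.032 ]
[420.6 245.6] 9.0 181 [ 0.4604 -0.4313  0.032 ]
[385.8 250.3] 9.1 187 [ 0.4437 -0.3366  0.032 ]
[355.9 255.1] 10.0 148 [ 0.4272 -0.2556  0.032 ]
[350.5 266.5] 9.9 148 [ 0.396 -0.241  0.032]
```

View pics/c3.png

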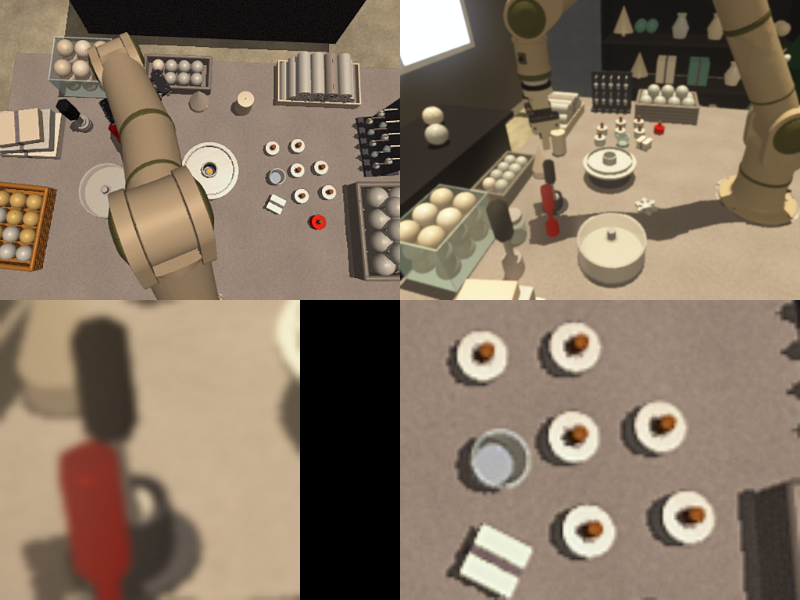

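Key stands upright in its holder. One tin was knocked and now lies at (0.547,-0.406). Next I'll go over the tins for a wrist measurement.

Call:
drive_tool(series=[[-8,-20,20,0,0,0,90],[-14,-37,20,0,0,0,90],[-14,-38,10,0,0,0,90],[-14,-38,0,0,0,0,90],[-14,-38,0,0,0,0,90],[-14,-38,0,0,0,0,90],[-14,-38,0,0,0,0,90],[-14,-38,0,0,0,0,90]])

```text
time: 17.48
eef_pos: [0.5431, -0.0834, 0.2844]
tool_rot: [0.205, -0.218, 0.678, -0.672]
force: [0.3, -0.6, -1.0]
opening: 0.0602
```

Call:
drive_tool(series=[[-14,-38,0,0,0,0,130],[-14,-38,0,0,0,0,130],[-14,-38,0,0,0,0,130],[-14,-38,0,0,0,0,130],[-14,-38,0,0,0,0,130],[-14,-38,0,0,0,0,130],[-14,-38,0,0,0,0,130],[-10,-20,0,0,0,0,130]])

```text
time: 18.15
eef_pos: [0.4214, -0.3776, 0.2704]
tool_rot: [0.197, -0.223, 0.682, -0.668]
force: [-0.6, 0.1, -0.4]
opening: 0.0455
```

Call:
drive_tool(series=[[-10,-20,0,0,0,0,130],[-5,-10,0,0,0,0,130],[0,0,0,0,0,0,130],[0,0,0,0,0,0,130]])

```text
time: 18.48
eef_pos: [0.3992, -0.4128, 0.2633]
tool_rot: [0.191, -0.222, 0.686, -0.666]
force: [0.5, 0.7, 0.1]
opening: 0.0455
```

```bash
python3 - <<'E'
from h import *
import pickle
st();f=grab('wrist');im=f['color'];pickle.dump(f,open('w4.pkl','wb'));print(ray(f,(0,0))[0])
hsv=cv2.cvtColor(im,cv2.COLOR_RGB2HSV)
m=((hsv[...,2]>205)&(hsv[...,1]<60)).astype(np.uint8)
cs,_=cv2.findContours(m,cv2.RETR_EXTERNAL,cv2.CHAIN_APPROX_NONE)
for c in cs:
    if cv2.contourArea(c)<100: continue
    P=np.array([plane(f,q,.032,True)[:2] for q in c[:,0]],np.float32)
    (x,y),r=cv2.minEnclosingCircle(P)
    A=np.c_[2*P,np.ones(len(P))];s=np.linalg.lstsq(A,(P**2).sum(1),rcond=None)[0]
    print(np.round(c[:,0].mean(0)),len(c),'enc',round(x,4),round(y,4),round(r,4),'fit',s[:2].round(4),np.sqrt(s[2]+s[:2]@s[:2]).round(4))
# knob: brown
b=((hsv[...,1]>120)&(hsv[...,0]<25)&(hsv[...,2]>60)).astype(np.uint8)
o=im.copy();cv2.imwrite('pics/w4.png',cv2.resize(o,(768,576))[...,::-1])
E
```

```text
t 18.48 tcp [ 399.2 -412.8  263.3] yaw -56.0 fix rx -0.79 ry -2.87 F [0.5 0.7 0.1] op 45.5 j [ 0.73  0.39 -0.06  1.87  0.05  0.93 -0.33]
[ 0.46053375 -0.37800147  0.42764521]
[464. 211.] 46 enc 0.5251 -0.7339 0.0194 fit [ 0.5255 -0.7339] 0.0152
[393. 212.] 95 enc 0.4456 -0.6197 0.028 fit [ 0.4482 -0.6186] 0.0242
[306. 131.] 97 enc 0.4609 -0.433 0.0245 fit [ 0.4633 -0.4358] 0.0184
[243.  97.] 62 enc 0.4548 -0.3436 0.019 fit [ 0.4547 -0.3437] 0.0133
[152.  87.] 58 enc 0.4001 -0.2292 0.0176 fit [ 0.4008 -0.2285] 0.0141
[171.  76.] 64 enc 0.4276 -0.2447 0.0206 fit [ 0.4281 -0.2445] 0.0158
[321.  68.] 102 enc 0.5464 -0.4061 0.025 fit [ 0.5462 -0.4063] 0.0241
[262.  41.] 102 enc 0.5327 -0.3225 0.0249 fit [ 0.5325 -0.3226] 0.024
[11. 26.] 185 enc 0.3626 0.1034 0.036 fit [0.362  0.1033] 0.025
[204.  26.] 242 enc 0.508 -0.2456 0.0298 fit [ 0.5079 -0.2453] 0.026
[301.   3.] 62 enc 0.6114 -0.332 0.0204 fit [ 0.6114 -0.332 ] 0.0135
[66.  7.] 216 enc 0.4491 -0.0026 0.0797 fit [4.662e-01 3.000e-04] 0.0515
```

View pics/w4.png

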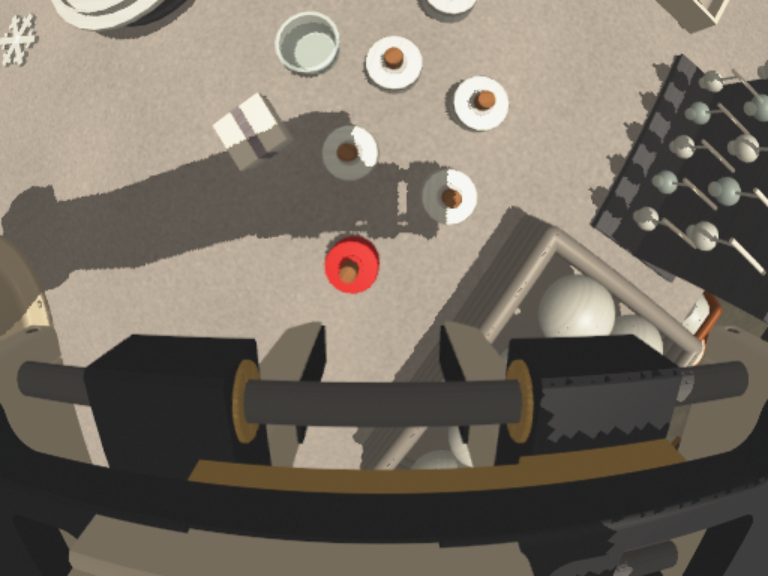

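Wrist and top measurements agree within 0.5 mm on the two unshadowed tins, so I'll use the top positions. I'll grip with the jaws along x, which keeps the hand clear of the basket. Tin E goes first.

Call:
drive_tool(series=[[8,-3,-10,-0.2,-0.5,7,130],[8,-3,-15,-0.2,-0.5,7,130],[8,-3,-15,-0.2,-0.5,7,130],[8,-3,-15,-0.1,-0.5,7,130],[8,-2,-15,0,-0.4,7,130],[8,-2,-15,0,-0.3,7,130],[8,-2,-15,0,0,7,130],[6,-2,-15,0,0,7,130]])

```text
time: 19.2
eef_pos: [0.4757, -0.4164, 0.1471]
tool_rot: [0.508, -0.505, 0.488, -0.5]
force: [0.3, -0.1, 0.4]
opening: 0.0458
```

Call:
drive_tool(series=[[0,0,-15,0,0,0,130],[0,0,-15,0,0,0,130],[0,0,0,0,0,0,130],[0,0,0,0,0,0,130]])

```text
time: 19.53
eef_pos: [0.4814, -0.4068, 0.1126]
tool_rot: [0.515, -0.508, 0.484, -0.493]
force: [0.1, -0.1, 0.2]
opening: 0.0454
```

```bash
cat >> h.py <<'E'
def go(x,y,z=None):
    p,R=st();print('to go',np.round([x-p[0]*1e3,y-p[1]*1e3,(z or 0)-p[2]*1e3],1))
E
python3 -c "from h import *;go(460.6,-432,36)"
```

```text
t 19.53 tcp [ 481.4 -406.8  112.6] yaw 2.6 fix rx 0.10 ry 0.86 F [ 0.1 -0.1  0.2] op 45.4 j [ 0.82  0.62 -0.3   1.91  0.28  0.64  0.39]
to go [-20.8 -25.2 -76.6]
```

Call:
drive_tool(series=[[-11,-13,-10,0.1,0.5,-1.4,130],[-9,-11,-14,0,0.3,-1,130],[0,0,-10,0,0,0,130],[0,0,0,0,0,0,130]])

```text
time: 19.87
eef_pos: [0.4622, -0.4311, 0.0788]
tool_rot: [0.501, -0.501, 0.498, -0.501]
force: [-0.4, 0.2, -0.0]
opening: 0.0454
```

```bash
python3 -c "from h import *;go(460.6,-432,36)"
```

```text
t 19.87 tcp [ 462.2 -431.1   78.8] yaw 0.2 fix rx 0.13 ry 0.17 F [-0.4  0.2 -0. ] op 45.4 j [ 0.84  0.67 -0.27  1.92  0.3   0.59  0.38]
to go [ -1.6  -0.9 -42.8]
```

Call:
drive_tool(series=[[-1,-1,-13,0,0,0,130],[0,0,-14,0,0,0,130],[0,0,-12,0,0,0,255],[0,0,0,0,0,0,255],[0,0,-1,0,0,0,255],[0,0,0,0,0,0,255],[0,0,-1,0,0,0,255],[0,0,0,0,0,0,255]])

```text
time: 20.53
eef_pos: [0.4611, -0.4336, 0.0372]
tool_rot: [-0.5, 0.5, -0.498, 0.502]
force: [-0.3, 0.1, -0.7]
opening: 0.0158
```

```bash
python3 -c "from h import *;go(460.6,-432,36)"
```

```text
t 20.53 tcp [ 461.1 -433.6   37.2] yaw -0.0 fix rx 0.21 ry 0.24 F [-0.3  0.1 -0.7] op 15.8 j [ 0.82  0.73 -0.24  1.94  0.33  0.51  0.35]
to go [-0.5  1.6 -1.2]
```

Call:
drive_tool(series=[[0,0,15,0,0,0,255],[0,0,25,0,0,0,255],[0,5,35,0,0,0,255],[1,15,35,0,0,0,255],[2,30,25,0,0,0,255],[3,38,15,0,0,0,255],[3,40,5,0,0,0,255],[3,40,0,0,0,0,255]])

```text
time: 21.2
eef_pos: [0.4702, -0.2689, 0.2004]
tool_rot: [-0.496, 0.496, -0.5, 0.507]
force: [0.9, -0.1, -1.5]
opening: 0.015
```

Call:
drive_tool(series=[[3,40,0,0,0,0,255],[3,40,0,0,0,0,255],[3,40,0,0,0,0,255],[3,38,0,0,0,0,255],[3,28,0,0,0,0,255],[0,10,0,0,0,0,255],[0,0,0,0,0,0,255],[0,0,0,0,0,0,255]])

```text
time: 21.87
eef_pos: [0.4853, -0.0543, 0.2075]
tool_rot: [-0.502, 0.497, -0.494, 0.508]
force: [-0.5, 0.9, -1.7]
opening: 0.0156
```

```bash
python3 -c "from h import *;go(486.5,-61.9,102.2)"
```

```text
t 21.87 tcp [485.3 -54.3 207.5] yaw -0.2 fix rx 0.50 ry 1.12 F [-0.5  0.9 -1.7] op 15.6 j [ 0.27  0.35 -0.37  2.14  0.22  0.67 -0.25]
to go [   1.2   -7.6 -105.3]
```

Call:
drive_tool(series=[[1,-6,-15,0.3,0.6,0,255],[0,-2,-20,0.2,0.5,0,255],[0,0,-20,0,0,0,255],[0,0,-15,0,0,0,255],[0,0,0,0,0,0,255],[0,0,0,0,0,0,255]])

```text
time: 22.37
eef_pos: [0.4871, -0.0712, 0.1372]
tool_rot: [-0.497, 0.497, -0.501, 0.505]
force: [0.0, 0.2, -0.7]
opening: 0.015
```

```bash
python3 -c "from h import *;go(486.5,-61.9,102.2)"
```

```text
t 22.37 tcp [487.1 -71.2 137.2] yaw -0.7 fix rx 0.20 ry 0.24 F [ 0.   0.2 -0.7] op 15.0 j [ 0.26  0.46 -0.32  2.19  0.29  0.52 -0.29]
to go [ -0.6   9.3 -35. ]
```

Call:
drive_tool(series=[[0,5,-6,0.1,0.1,0.4,255],[0,4,-6,0.1,0.1,0.3,255],[0,0,0,0,0,0,255],[0,0,0,0,0,0,255]])

```text
time: 22.7
eef_pos: [0.4881, -0.0637, 0.1264]
tool_rot: [-0.5, 0.499, -0.5, 0.502]
force: [-1.1, -0.7, -1.3]
opening: 0.0152
```

```bash
python3 -c "from h import *;go(486.5,-61.9,102.2);print(robot.sense()['joint_velocities'])"
```

```text
t 22.70 tcp [488.1 -63.7 126.4] yaw -0.1 fix rx 0.03 ry 0.19 F [-1.1 -0.7 -1.3] op 15.2 j [ 0.24  0.48 -0.31  2.2   0.3   0.5  -0.31]
to go [ -1.6   1.8 -24.2]
[-0.00665679  0.00449423 -0.00298198  0.00077093  0.00133562 -0.00601461
 -0.00058062]
```

Call:
drive_tool(series=[[-1,1,-6,0,0.1,0,255],[-0.5,0.5,-7,0,0,0,255],[0,0,-5,0,0,0,255],[0,0,-3,0,0,0,255],[0,0,0,0,0,0,255]])

```text
time: 23.12
eef_pos: [0.4871, -0.0616, 0.1044]
tool_rot: [-0.5, 0.499, -0.499, 0.501]
force: [0.7, 0.1, -1.0]
opening: 0.0152
```

```bash
python3 -c "from h import *;go(486.5,-61.9,102.2);print(robot.sense()['joint_velocities'])"
```

```text
t 23.12 tcp [487.1 -61.6 104.4] yaw -0.1 fix rx 0.04 ry 0.21 F [ 0.7  0.1 -1. ] op 15.2 j [ 0.21  0.51 -0.28  2.22  0.33  0.44 -0.33]
to go [-0.6 -0.3 -2.2]
[-4.88036624e-03  4.28538193e-03  4.44385770e-03  4.26580478e-04
  7.62402732e-04 -4.80716031e-04  9.56840881e-05]
```

Call:
drive_tool(series=[[0,0,-3,0,0,0,255],[0,0,0,0,0,0,255],[0,0,0,0,0,0,140],[0,0,0,0,0,0,140],[0,0,0,0,0,0,140],[0,0,15,0,0,0,140],[0,0,25,0,0,0,140],[2,-15,15,0,0,0,130]])

```text
time: 23.78
eef_pos: [0.4877, -0.0738, 0.155]
tool_rot: [-0.501, 0.501, -0.5, 0.498]
force: [0.3, 0.9, -0.6]
opening: 0.0438
```

Call:
drive_tool(series=[[6,-35,0,0,0,0,130],[7,-40,0,0,0,0,130],[7,-40,0,0,0,0,130],[7,-40,0,0,0,0,130],[7,-40,0,0,0,0,130],[7,-40,0,0,0,0,130],[7,-40,0,0,0,0,130],[6,-30,0,0,0,0,130]])

```text
time: 24.45
eef_pos: [0.5435, -0.3854, 0.1614]
tool_rot: [0.506, -0.502, 0.494, -0.498]
force: [1.3, -0.0, -0.1]
opening: 0.0461
```

Call:
drive_tool(series=[[2,-10,0,0,0,0,130],[0,0,-10,0,0,0,130],[0,0,-10,0,0,0,130],[0,0,0,0,0,0,130],[0,0,0,0,0,0,130]])

```text
time: 24.87
eef_pos: [0.5434, -0.4013, 0.1375]
tool_rot: [0.503, -0.5, 0.497, -0.5]
force: [0.5, 0.1, 0.7]
opening: 0.0453
```

```bash
python3 -c "from h import *;go(546.5,-406.3,37);print(robot.sense()['joint_velocities'])"
```

```text
t 24.87 tcp [ 543.4 -401.3  137.5] yaw 0.4 fix rx 0.02 ry 0.40 F [0.5 0.1 0.7] op 45.3 j [ 0.77  0.65 -0.34  1.78  0.29  0.76  0.29]
to go [   3.1   -5.  -100.5]
[-0.01917488  0.01065413 -0.00606551  0.03647149  0.00103241 -0.01900511
 -0.01231302]
```

Call:
drive_tool(series=[[2,-3,-15,0,0.2,-0.3,130],[1,-2,-20,0,0.1,0,130],[0,0,-20,0,0,0,130],[0,0,0,0,0,0,130],[0,0,0,0,0,0,130]])

```text
time: 25.28
eef_pos: [0.5489, -0.3985, 0.0793]
tool_rot: [0.503, -0.502, 0.497, -0.497]
force: [0.7, -0.3, 0.3]
opening: 0.0459
```

```bash
python3 -c "from h import *;go(546.5,-406.3,37)"
```

```text
t 25.28 tcp [ 548.9 -398.5   79.3] yaw 0.6 fix rx -0.10 ry 0.10 F [ 0.7 -0.3  0.3] op 45.9 j [ 0.74  0.72 -0.31  1.8   0.32  0.67  0.26]
to go [ -2.4  -7.8 -42.3]
```

Call:
drive_tool(series=[[-1,-5,-12,0,0,-0.3,130],[-1,-4,-13,0,0,0,130],[0,-1,-13,0,0,0,130],[0,0,-3,0,0,0,255],[0,0,0,0,0,0,255],[0,0,-1,0,0,0,255],[0,0,-1,0,0,0,255],[0,0,0,0,0,0,255]])

```text
time: 25.95
eef_pos: [0.5479, -0.4087, 0.0338]
tool_rot: [0.503, -0.5, 0.498, -0.499]
force: [-0.4, 0.5, 0.2]
opening: 0.0168
```

```bash
python3 -c "from h import *;go(546.5,-406.3,37)"
```

```text
t 25.95 tcp [ 547.9 -408.7   33.8] yaw 0.3 fix rx -0.06 ry 0.19 F [-0.4  0.5  0.2] op 16.8 j [ 0.74  0.78 -0.28  1.81  0.35  0.6   0.25]
to go [-1.4  2.4  3.2]
```

Call:
drive_tool(series=[[0,0,0,0,0,0,255],[0,0,15,0,0,0,255],[0,0,25,0,0,0,255],[0,5,35,0,0,0,255],[0,15,35,0,0,0,255],[0,30,25,0,0,0,255],[-1,38,15,0,0,0,255],[-1,40,5,0,0,0,255]])

```text
time: 26.62
eef_pos: [0.5416, -0.286, 0.1931]
tool_rot: [-0.498, 0.498, -0.502, 0.502]
force: [1.6, 0.2, -0.9]
opening: 0.0152
```

Call:
drive_tool(series=[[-1,40,0,0,0,0,255],[-1,40,0,0,0,0,255],[-1,40,0,0,0,0,255],[-1,38,0,0,0,0,255],[0,30,0,0,0,0,255],[0,20,0,0,0,0,255],[0,10,0,0,0,0,255],[0,0,0,0,0,0,255]])

```text
time: 27.28
eef_pos: [0.5364, -0.0494, 0.2013]
tool_rot: [-0.503, 0.497, -0.496, 0.504]
force: [0.7, 0.1, -1.8]
opening: 0.0154
```

Call:
drive_tool(series=[[0,0,0,0,0,0,255],[0,0,0,0,0,0,255]])

```text
time: 27.45
eef_pos: [0.5366, -0.0508, 0.2016]
tool_rot: [-0.503, 0.497, -0.495, 0.504]
force: [-0.0, 1.1, -0.9]
opening: 0.0155
```

```bash
python3 -c "from h import *;go(541.5,-62.7,98.8)"
```

```text
t 27.45 tcp [536.6 -50.8 201.6] yaw 0.1 fix rx 0.17 ry 0.82 F [-0.   1.1 -0.9] op 15.5 j [ 0.27  0.42 -0.39  2.04  0.24  0.72 -0.27]
to go [   4.9  -11.9 -102.8]
```

Call:
drive_tool(series=[[3,-4,-15,0.1,0.4,0,255],[1,-2,-20,0,0.3,0,255],[0,0,-20,0,0,0,255],[0,0,-12,0,0,0,255],[0,0,0,0,0,0,255],[0,0,0,0,0,0,255]])

```text
time: 27.95
eef_pos: [0.5417, -0.0699, 0.1325]
tool_rot: [-0.496, 0.497, -0.501, 0.506]
force: [0.3, 0.3, -1.5]
opening: 0.015
```

```bash
python3 -c "from h import *;go(541.5,-62.7,98.8)"
```

```text
t 27.95 tcp [541.7 -69.9 132.5] yaw -0.9 fix rx 0.33 ry 0.20 F [ 0.3  0.3 -1.5] op 15.0 j [ 0.25  0.52 -0.33  2.08  0.31  0.58 -0.31]
to go [ -0.2   7.2 -33.7]
```

Call:
drive_tool(series=[[0,4,-6,0.2,0.1,0.5,255],[0,4,-7,0.1,0.1,0.3,255],[0,0,0,0,0,0,255],[0,0,0,0,0,0,255]])

```text
time: 28.28
eef_pos: [0.5428, -0.064, 0.1201]
tool_rot: [-0.499, 0.499, -0.5, 0.502]
force: [-0.4, -0.2, -0.7]
opening: 0.0154
```

```bash
python3 -c "from h import *;go(541.5,-62.7,98.8)"
```

```text
t 28.28 tcp [542.8 -64.  120.1] yaw -0.2 fix rx 0.05 ry 0.12 F [-0.4 -0.2 -0.7] op 15.4 j [ 0.24  0.54 -0.33  2.08  0.32  0.56 -0.32]
to go [ -1.3   1.3 -21.3]
```

Call:
drive_tool(series=[[-1,1,-6,0,0.1,0,255],[-0.5,0.5,-7,0,0,0,255],[0,0,-5,0,0,0,255],[0,0,-3,0,0,0,255],[0,0,-1,0,0,0,255],[0,0,0,0,0,0,255]])

```text
time: 28.78
eef_pos: [0.5422, -0.0618, 0.0985]
tool_rot: [-0.5, 0.499, -0.499, 0.502]
force: [-0.0, -0.3, -0.7]
opening: 0.0152
```

Call:
drive_tool(series=[[0,0,0,0,0,0,140],[0,0,0,0,0,0,140],[0,0,0,0,0,0,140],[0,0,15,0,0,0,140],[0,0,25,0,0,0,140],[0,-15,15,0,0,0,130],[-1,-35,0,0,0,0,130],[-1,-40,0,0,0,0,130]])

```text
time: 29.45
eef_pos: [0.5415, -0.1437, 0.1551]
tool_rot: [0.505, -0.502, 0.496, -0.497]
force: [1.0, 0.6, -0.9]
opening: 0.0454
```

Call:
drive_tool(series=[[-1,-40,0,0,0,0,130],[-1,-40,0,0,0,0,130],[-1,-40,0,0,0,0,130],[-1,-30,0,0,0,0,130],[0,-10,-5,0,0,0,130],[0,0,-10,0,0,0,130],[0,0,0,0,0,0,130],[0,0,0,0,0,0,130]])

```text
time: 30.12
eef_pos: [0.5348, -0.3191, 0.1385]
tool_rot: [0.503, -0.5, 0.497, -0.5]
force: [0.5, -0.3, -0.7]
opening: 0.0456
```

```bash
python3 -c "from h import *;go(533,-322.7,37)"
```

```text
t 30.12 tcp [ 534.8 -319.1  138.5] yaw 0.3 fix rx 0.01 ry 0.35 F [ 0.5 -0.3 -0.7] op 45.6 j [ 0.69  0.59 -0.36  1.9   0.31  0.7   0.15]
to go [  -1.8   -3.6 -101.5]
```

Call:
drive_tool(series=[[-2,-4,-15,0,0.2,-0.3,130],[-1,-3,-20,0,0.1,0,130],[0,-3,-20,0,0,0,130],[0,0,0,0,0,0,130],[0,0,0,0,0,0,130]])

```text
time: 30.53
eef_pos: [0.534, -0.3198, 0.0802]
tool_rot: [0.504, -0.502, 0.498, -0.497]
force: [0.5, 0.4, 0.8]
opening: 0.0456
```

```bash
python3 -c "from h import *;go(533,-322.7,37)"
```

```text
t 30.53 tcp [ 534.  -319.8   80.2] yaw 0.6 fix rx -0.17 ry 0.05 F [0.5 0.4 0.8] op 45.6 j [ 0.66  0.67 -0.32  1.93  0.35  0.59  0.12]
to go [ -1.   -2.9 -43.2]
```

Call:
drive_tool(series=[[-1,-2,-12,0,0,-0.3,130],[0,-1,-13,0,0,0,130],[0,0,-13,0,0,0,130],[0,0,-3,0,0,0,255],[0,0,0,0,0,0,255],[0,0,-1,0,0,0,255],[0,0,-1,0,0,0,255],[0,0,0,0,0,0,255]])

```text
time: 31.2
eef_pos: [0.5352, -0.3199, 0.036]
tool_rot: [0.504, -0.501, 0.497, -0.498]
force: [-0.5, -0.5, -0.2]
opening: 0.0169
```

Call:
drive_tool(series=[[0,0,0,0,0,0,255]])

```text
time: 31.28
eef_pos: [0.5353, -0.32, 0.0363]
tool_rot: [0.504, -0.501, 0.497, -0.498]
force: [0.6, 1.6, -1.4]
opening: 0.0154
```

```bash
python3 -c "from h import *;go(533,-322.7,37)"
```

```text
t 31.28 tcp [ 535.3 -320.    36.3] yaw 0.5 fix rx -0.14 ry 0.25 F [ 0.6  1.6 -1.4] op 15.4 j [ 0.64  0.73 -0.29  1.95  0.39  0.51  0.09]
to go [-2.3 -2.7  0.7]
```

Call:
drive_tool(series=[[0,0,15,0,0,0,255],[0,0,25,0,0,0,255],[0,5,35,0,0,0,255],[-5,15,35,0,0,0,255],[-8,30,25,0,0,0,255],[-9,38,15,0,0,0,255],[-9,38,5,0,0,0,255],[-9,38,0,0,0,0,255]])

```text
time: 31.95
eef_pos: [0.4933, -0.1601, 0.1986]
tool_rot: [-0.501, 0.497, -0.499, 0.504]
force: [0.0, 0.2, -1.5]
opening: 0.0151
```

Call:
drive_tool(series=[[-9,38,0,0,0,0,255],[-9,38,0,0,0,0,255],[-8,30,0,0,0,0,255],[-3,20,0,0,0,0,255],[0,10,0,0,0,0,255],[0,0,0,0,0,0,255],[0,0,0,0,0,0,255],[0,0,0,0,0,0,255]])

```text
time: 32.62
eef_pos: [0.4603, -0.011, 0.2045]
tool_rot: [0.505, -0.497, 0.494, -0.504]
force: [0.6, -0.6, 0.3]
opening: 0.0156
```

```bash
python3 -c "from h import *;go(459,-12.7,102)"
```

```text
t 32.62 tcp [460.3 -11.  204.5] yaw 0.2 fix rx 0.09 ry 1.09 F [ 0.6 -0.6  0.3] op 15.6 j [ 0.25  0.33 -0.45  2.19  0.24  0.64 -0.36]
to go [  -1.3   -1.7 -102.5]
```

Call:
drive_tool(series=[[-1,4,-15,0,0.5,0,255],[0,4,-20,0,0.4,0,255],[0,3,-20,0,0,0,255],[0,2,-12,0,0,0,255],[0,0,0,0,0,0,255],[0,0,0,0,0,0,255]])

```text
time: 33.12
eef_pos: [0.4616, -0.0058, 0.1359]
tool_rot: [-0.498, 0.497, -0.5, 0.505]
force: [-0.4, -0.2, -0.7]
opening: 0.0154
```

```bash
python3 -c "from h import *;go(459,-10,101.3)"
```

```text
t 33.12 tcp [461.6  -5.8 135.9] yaw -0.5 fix rx 0.23 ry 0.35 F [-0.4 -0.2 -0.7] op 15.4 j [ 0.16  0.44 -0.37  2.26  0.34  0.49 -0.49]
to go [ -2.6  -4.2 -34.6]
```

Call:
drive_tool(series=[[-2,-2,-6,0.1,0.2,0.3,255],[-1,-1,-7,0.1,0.1,0.2,255],[0,0,0,0,0,0,255],[0,0,0,0,0,0,255]])

```text
time: 33.45
eef_pos: [0.4595, -0.0117, 0.1234]
tool_rot: [-0.5, 0.499, -0.5, 0.502]
force: [-0.1, 0.6, -0.6]
opening: 0.0151
```

```bash
python3 -c "from h import *;go(459,-10,101.3)"
```

```text
t 33.45 tcp [459.5 -11.7 123.4] yaw -0.2 fix rx 0.05 ry 0.16 F [-0.1  0.6 -0.6] op 15.1 j [ 0.16  0.46 -0.36  2.27  0.36  0.46 -0.49]
to go [ -0.5   1.7 -22.1]
```

Call:
drive_tool(series=[[-0.5,1,-6,0,0.1,0,255],[0,1,-7,0,0,0,255],[0,0,-5,0,0,0,255],[0,0,-3,0,0,0,255],[0,0,-1,0,0,0,255],[0,0,0,0,0,0,255]])

```text
time: 33.95
eef_pos: [0.4599, -0.01, 0.1008]
tool_rot: [-0.5, 0.499, -0.499, 0.502]
force: [-2.0, -0.6, 10.0]
opening: 0.0154
```

Call:
drive_tool(series=[[0,0,0,0,0,0,140],[0,0,0,0,0,0,140],[0,0,0,0,0,0,140],[0,0,15,0,0,0,140],[0,0,25,0,0,0,140],[6,-12,20,0,0,0,130],[16,-32,0,0,0,0,130],[18,-36,0,0,0,0,130]])

```text
time: 34.62
eef_pos: [0.498, -0.0835, 0.1631]
tool_rot: [0.503, -0.503, 0.497, -0.497]
force: [-0.2, 0.8, -0.4]
opening: 0.0456
```

Call:
drive_tool(series=[[18,-36,0,0,0,0,130],[18,-36,0,0,0,0,130],[18,-36,0,0,0,0,130],[18,-36,0,0,0,0,130],[18,-36,0,0,0,0,130],[18,-30,0,0,0,0,130],[10,-15,0,0,0,0,130],[0,0,-10,0,0,0,130]])

```text
time: 35.28
eef_pos: [0.6213, -0.3289, 0.1543]
tool_rot: [0.502, -0.501, 0.496, -0.501]
force: [0.3, -0.0, 0.3]
opening: 0.0454
```

Call:
drive_tool(series=[[0,0,0,0,0,0,130],[0,0,0,0,0,0,130]])

```text
time: 35.45
eef_pos: [0.6195, -0.3288, 0.1507]
tool_rot: [0.501, -0.501, 0.498, -0.5]
force: [0.7, 0.3, 0.3]
opening: 0.0454
```

```bash
python3 -c "from h import *;go(621,-324,37)"
```

```text
t 35.45 tcp [ 619.5 -328.8  150.7] yaw 0.3 fix rx 0.13 ry 0.15 F [0.7 0.3 0.3] op 45.4 j [ 0.65  0.67 -0.39  1.7   0.33  0.84  0.12]
to go [   1.5    4.8 -113.7]
```

Call:
drive_tool(series=[[0,-1,-15,0.1,0.1,-0.3,130],[0,-1,-20,0,0,0,130],[0,-1,-20,0,0,0,130],[0,0,-15,0,0,0,130],[0,0,0,0,0,0,130],[0,0,0,0,0,0,130]])

```text
time: 35.95
eef_pos: [0.6172, -0.3221, 0.0761]
tool_rot: [0.502, -0.502, 0.499, -0.497]
force: [0.3, -0.1, 0.7]
opening: 0.0455
```

```bash
python3 -c "from h import *;go(621,-324,37)"
```

```text
t 35.95 tcp [ 617.2 -322.1   76.1] yaw 0.4 fix rx -0.18 ry -0.09 F [ 0.3 -0.1  0.7] op 45.5 j [ 0.62  0.75 -0.36  1.76  0.37  0.71  0.08]
to go [  3.8  -1.9 -39.1]
```

Call:
drive_tool(series=[[2,-1,-12,0,0,-0.3,130],[2,-1,-12,0,0,0,130],[0,0,-11,0,0,0,130],[0,0,-3,0,0,0,255],[0,0,0,0,0,0,255],[0,0,-1,0,0,0,255],[0,0,0,0,0,0,255],[0,0,0,0,0,0,255]])

```text
time: 36.62
eef_pos: [0.6227, -0.3223, 0.0353]
tool_rot: [0.502, -0.5, 0.499, -0.498]
force: [-1.4, 1.0, 1.4]
opening: 0.0168
```

Call:
drive_tool(series=[[0,0,0,0,0,0,255]])

```text
time: 36.7
eef_pos: [0.6227, -0.3225, 0.0356]
tool_rot: [0.502, -0.5, 0.499, -0.499]
force: [0.7, 0.1, -2.3]
opening: 0.0153
```

```bash
python3 -c "from h import *;go(621,-324,37)"
```

```text
t 36.70 tcp [ 622.7 -322.5   35.6] yaw 0.2 fix rx -0.15 ry 0.05 F [ 0.7  0.1 -2.3] op 15.3 j [ 0.6   0.8  -0.33  1.76  0.39  0.65  0.05]
to go [-1.7 -1.5  1.4]
```

Call:
drive_tool(series=[[0,0,15,0,0,0,255],[0,0,25,0,0,0,255],[0,5,35,0,0,0,255],[-3,15,35,0,0,0,255],[-5,30,25,0,0,0,255],[-6,38,15,0,0,0,255],[-6,38,5,0,0,0,255],[-6,38,0,0,0,0,255]])

```text
time: 37.37
eef_pos: [0.5932, -0.1643, 0.204]
tool_rot: [-0.498, 0.496, -0.502, 0.505]
force: [0.5, 0.6, -1.5]
opening: 0.0151
```

Call:
drive_tool(series=[[-6,38,0,0,0,0,255],[-6,38,0,0,0,0,255],[-5,30,0,0,0,0,255],[-3,20,0,0,0,0,255],[0,12,0,0,0,0,255],[0,0,0,0,0,0,255],[0,0,0,0,0,0,255],[0,0,0,0,0,0,255]])

```text
time: 38.03
eef_pos: [0.5711, -0.0114, 0.2169]
tool_rot: [-0.504, 0.496, -0.495, 0.505]
force: [-0.6, 0.0, -1.0]
opening: 0.0158
```

```bash
python3 -c "from h import *;go(569,-12.7,102)"
```

```text
t 38.03 tcp [571.1 -11.4 216.9] yaw -0.1 fix rx 0.11 ry 1.04 F [-0.6  0.  -1. ] op 15.8 j [ 0.24  0.44 -0.44  1.95  0.27  0.79 -0.36]
to go [  -2.1   -1.3 -114.9]
```

Call:
drive_tool(series=[[-2,3,-15,0,0.5,0,255],[-1,3,-20,0,0.4,0,255],[0,3,-20,0,0,0,255],[0,1,-20,0,0,0,255],[0,0,0,0,0,0,255],[0,0,0,0,0,0,255]])

```text
time: 38.53
eef_pos: [0.5684, -0.0107, 0.1352]
tool_rot: [-0.495, 0.498, -0.503, 0.505]
force: [1.1, -0.2, -1.4]
opening: 0.0153
```

```bash
python3 -c "from h import *;go(569,-11.2,100.6)"
```

```text
t 38.53 tcp [568.4 -10.7 135.2] yaw -0.9 fix rx 0.29 ry -0.04 F [ 1.1 -0.2 -1.4] op 15.3 j [ 0.18  0.55 -0.38  2.02  0.34  0.64 -0.44]
to go [  0.6  -0.5 -34.6]
```

Call:
drive_tool(series=[[0,1,-6,0.2,0,0.5,255],[0,1,-7,0.1,0,0.4,255],[0,0,0,0,0,0,255],[0,0,0,0,0,0,255]])

```text
time: 38.87
eef_pos: [0.5691, -0.0108, 0.1217]
tool_rot: [0.5, -0.5, 0.5, -0.5]
force: [-0.9, 0.9, -1.0]
opening: 0.015
```

```bash
python3 -c "from h import *;go(569,-11.2,100.6)"
```

```text
t 38.87 tcp [569.1 -10.8 121.7] yaw -0.1 fix rx -0.01 ry -0.01 F [-0.9  0.9 -1. ] op 15.0 j [ 0.18  0.57 -0.38  2.03  0.36  0.61 -0.44]
to go [ -0.1  -0.4 -21.1]
```

Call:
drive_tool(series=[[0,0,-6,0,0,0,255],[0,0,-7,0,0,0,255],[0,0,-5,0,0,0,255],[0,0,-2,0,0,0,255],[0,0,-1,0,0,0,255],[0,0,0,0,0,0,255]])

```text
time: 39.37
eef_pos: [0.5702, -0.011, 0.1002]
tool_rot: [-0.5, 0.499, -0.5, 0.501]
force: [-0.7, -1.0, 1.7]
opening: 0.0151
```

Call:
drive_tool(series=[[0,0,0,0,0,0,140],[0,0,0,0,0,0,140],[0,0,0,0,0,0,140],[0,0,15,0,0,0,140],[0,0,25,0,0,0,140],[3,-12,20,0,0,0,130],[6,-32,0,0,0,0,130],[7,-36,0,0,0,0,130]])

```text
time: 40.03
eef_pos: [0.5863, -0.0828, 0.1644]
tool_rot: [0.505, -0.501, 0.497, -0.497]
force: [0.1, -0.2, -0.7]
opening: 0.0456
```

Call:
drive_tool(series=[[7,-36,0,0,0,0,130],[7,-36,0,0,0,0,130],[7,-36,0,0,0,0,130],[3,-20,0,0,0,0,130],[0,0,-15,0,0,0,130],[0,0,-10,0,0,0,130],[0,0,0,0,0,0,130],[0,0,0,0,0,0,130]])

```text
time: 40.7
eef_pos: [0.6121, -0.227, 0.1418]
tool_rot: [0.504, -0.498, 0.496, -0.502]
force: [-0.2, 0.1, 0.7]
opening: 0.0455
```

```bash
python3 -c "from h import *;go(609.9,-234.2,37)"
```

```text
t 40.70 tcp [ 612.1 -227.   141.8] yaw 0.2 fix rx 0.03 ry 0.63 F [-0.2  0.1  0.7] op 45.5 j [ 0.53  0.62 -0.41  1.83  0.34  0.75 -0.05]
to go [  -2.2   -7.2 -104.8]
```

Call:
drive_tool(series=[[-1,-5,-15,0,0.3,-0.3,130],[-1,-4,-20,0,0.3,0,130],[0,-2,-20,0,0,0,130],[0,0,-8,0,0,0,130],[0,0,0,0,0,0,130],[0,0,0,0,0,0,130]])

```text
time: 41.2
eef_pos: [0.6113, -0.233, 0.0765]
tool_rot: [0.502, -0.501, 0.498, -0.499]
force: [-1.1, -0.5, -0.0]
opening: 0.0454
```

```bash
python3 -c "from h import *;go(609.9,-234.2,37)"
```

```text
t 41.20 tcp [ 611.3 -233.    76.5] yaw 0.3 fix rx -0.02 ry 0.08 F [-1.1 -0.5 -0. ] op 45.4 j [ 0.51  0.71 -0.36  1.86  0.39  0.64 -0.09]
to go [ -1.4  -1.2 -39.5]
```

Call:
drive_tool(series=[[-1,-1,-12,0,0,-0.3,130],[0,0,-12,0,0,0,130],[0,0,-11,0,0,0,130],[0,0,-3,0,0,0,255],[0,0,0,0,0,0,255],[0,0,-1,0,0,0,255],[0,0,0,0,0,0,255],[0,0,0,0,0,0,255]])

```text
time: 41.87
eef_pos: [0.6116, -0.233, 0.0357]
tool_rot: [0.501, -0.499, 0.499, -0.501]
force: [-1.1, -0.4, 0.2]
opening: 0.0168
```

Call:
drive_tool(series=[[0,0,0,0,0,0,255]])

```text
time: 41.95
eef_pos: [0.6116, -0.233, 0.0359]
tool_rot: [0.501, -0.499, 0.498, -0.501]
force: [0.5, 1.1, -1.3]
opening: 0.0155
```

```bash
python3 -c "from h import *;go(609.9,-234.2,37)"
```

```text
t 41.95 tcp [ 611.6 -233.    35.9] yaw 0.1 fix rx 0.02 ry 0.25 F [ 0.5  1.1 -1.3] op 15.5 j [ 0.49  0.76 -0.33  1.88  0.43  0.57 -0.12]
to go [-1.7 -1.2  1.1]
```

Call:
drive_tool(series=[[0,0,15,0,0,0,255],[0,0,25,0,0,0,255],[0,5,35,0,0,0,255],[-3,15,35,0,0,0,255],[-7,30,25,0,0,0,255],[-9,38,15,0,0,0,255],[-9,38,5,0,0,0,255],[-9,38,0,0,0,0,255]])

```text
time: 42.62
eef_pos: [0.5721, -0.0748, 0.1973]
tool_rot: [-0.497, 0.495, -0.502, 0.506]
force: [0.9, -0.0, -1.0]
opening: 0.0154
```

Call:
drive_tool(series=[[-9,38,0,0,0,0,255],[-9,30,0,0,0,0,255],[-6,20,0,0,0,0,255],[-3,6,0,0,0,0,255],[0,0,0,0,0,0,255],[0,0,0,0,0,0,255],[0,0,0,0,0,0,255]])

```text
time: 43.2
eef_pos: [0.5423, 0.0307, 0.2022]
tool_rot: [-0.502, 0.496, -0.498, 0.505]
force: [0.7, -0.8, -1.1]
opening: 0.0151
```

```bash
python3 -c "from h import *;go(541.5,34.9,102)"
```

```text
t 43.20 tcp [542.3  30.7 202.2] yaw -0.3 fix rx 0.08 ry 0.77 F [ 0.7 -0.8 -1.1] op 15.1 j [ 0.17  0.43 -0.46  2.02  0.28  0.73 -0.47]
to go [  -0.8    4.2 -100.2]
```

Call:
drive_tool(series=[[-1,5,-15,0,0.4,0,255],[-1,4,-20,0,0.3,0,255],[0,3,-20,0,0,0,255],[0,1,-10,0,0,0,255],[0,0,0,0,0,0,255],[0,0,0,0,0,0,255]])

```text
time: 43.7
eef_pos: [0.542, 0.0362, 0.1306]
tool_rot: [-0.494, 0.496, -0.504, 0.505]
force: [0.2, -0.3, -1.3]
opening: 0.0154
```

```bash
python3 -c "from h import *;go(541.5,36.1,100.9)"
```

```text
t 43.70 tcp [542.   36.2 130.6] yaw -1.1 fix rx 0.21 ry -0.07 F [ 0.2 -0.3 -1.3] op 15.4 j [ 0.11  0.53 -0.4   2.08  0.36  0.6  -0.56]
to go [ -0.5  -0.1 -29.7]
```

Call:
drive_tool(series=[[0,1,-5,0.2,0,0.6,255],[0,1,-6,0.1,0,0.4,255],[0,0,0,0,0,0,255],[0,0,-6,0,0,0,255],[0,0,-7,0,0,0,255],[0,0,-4,0,0,0,255],[0,0,-1,0,0,0,255],[0,0,-1,0,0,0,255]])

```text
time: 44.37
eef_pos: [0.5439, 0.037, 0.1004]
tool_rot: [-0.501, 0.498, -0.5, 0.501]
force: [-7.0, -1.1, 32.1]
opening: 0.0154
```

```bash
python3 -c "from h import *;go(541.5,36.1,100.9)"
```

```text
t 44.37 tcp [543.9  37.  100.4] yaw -0.1 fix rx -0.10 ry 0.17 F [-7.  -1.1 32.1] op 15.4 j [ 0.09  0.58 -0.37  2.1   0.4   0.53 -0.58]
to go [-2.4 -0.9  0.5]
```

Call:
drive_tool(series=[[-1,-1,2,0,0,0,255],[-1,0,0,0,0,0,255],[0,0,-1,0,0,0,255]])

```text
time: 44.62
eef_pos: [0.5422, 0.0364, 0.1021]
tool_rot: [-0.501, 0.498, -0.5, 0.501]
force: [-0.2, -0.1, -0.8]
opening: 0.0156
```

```bash
python3 -c "from h import *;go(541.5,36.1,100.9)"
```

```text
t 44.62 tcp [542.2  36.4 102.1] yaw -0.1 fix rx -0.09 ry 0.24 F [-0.2 -0.1 -0.8] op 15.6 j [ 0.09  0.57 -0.37  2.1   0.4   0.53 -0.58]
to go [-0.7 -0.3 -1.2]
```

Call:
drive_tool(series=[[0,0,-1,0,0,0,255],[0,0,0,0,0,0,140],[0,0,0,0,0,0,140],[0,0,0,0,0,0,140],[0,0,15,0,0,0,140],[0,0,25,0,0,0,140],[-4,-12,20,0,0,0,130],[-8,-32,0,0,0,0,130]])

```text
time: 45.28
eef_pos: [0.5312, -0.0013, 0.1619]
tool_rot: [0.504, -0.5, 0.499, -0.498]
force: [0.2, 0.3, -0.1]
opening: 0.045
```

Call:
drive_tool(series=[[-10,-38,0,0,0,0,130],[-10,-38,0,0,0,0,130],[-10,-38,0,0,0,0,130],[-10,-38,0,0,0,0,130],[-10,-38,0,0,0,0,130],[-10,-38,0,0,0,0,130],[-10,-38,0,0,0,0,130],[-10,-30,0,0,0,0,130]])

```text
time: 45.95
eef_pos: [0.4488, -0.3072, 0.1651]
tool_rot: [0.508, -0.5, 0.494, -0.498]
force: [0.9, -0.8, 1.0]
opening: 0.0458
```

Call:
drive_tool(series=[[-6,-18,0,0,0,0,130],[0,0,-15,0,0,0,130],[0,0,-5,0,0,0,130],[0,0,0,0,0,0,130],[0,0,0,0,0,0,130]])

```text
time: 46.37
eef_pos: [0.4377, -0.3361, 0.1443]
tool_rot: [0.504, -0.497, 0.498, -0.502]
force: [0.0, 0.2, -0.8]
opening: 0.0455
```

```bash
python3 -c "from h import *;go(443.7,-336.5,37)"
```

```text
t 46.37 tcp [ 437.7 -336.1  144.3] yaw 0.1 fix rx -0.13 ry 0.61 F [ 0.   0.2 -0.8] op 45.5 j [ 0.87  0.52 -0.44  2.05  0.36  0.63  0.19]
to go [   6.    -0.4 -107.3]
```

Call:
drive_tool(series=[[2,-3,-15,0,0.3,0,130],[2,-3,-20,0,0.3,0,130],[0,-2,-20,0,0,0,130],[0,0,-10,0,0,0,130],[0,0,0,0,0,0,130],[0,0,0,0,0,0,130]])

```text
time: 46.87
eef_pos: [0.4469, -0.3391, 0.0809]
tool_rot: [0.504, -0.501, 0.496, -0.498]
force: [-0.0, -0.1, 0.9]
opening: 0.0453
```

```bash
python3 -c "from h import *;go(443.7,-336.5,37)"
```

```text
t 46.87 tcp [ 446.9 -339.1   80.9] yaw 0.7 fix rx -0.06 ry 0.25 F [-0.  -0.1  0.9] op 45.3 j [ 0.8   0.62 -0.37  2.08  0.43  0.52  0.13]
to go [ -3.2   2.6 -43.9]
```

Call:
drive_tool(series=[[-2,1,-12,0,0.1,-0.4,130],[-1,1,-13,0,0.1,-0.2,130],[0,1,-13,0,0,0,130],[0,0,-4,0,0,0,255],[0,0,0,0,0,0,255],[0,0,-1,0,0,0,255],[0,0,0,0,0,0,255],[0,0,0,0,0,0,255]])

```text
time: 47.53
eef_pos: [0.4485, -0.3353, 0.0448]
tool_rot: [0.502, -0.5, 0.496, -0.502]
force: [0.2, -0.3, 0.6]
opening: 0.0168
```

Call:
drive_tool(series=[[0,0,0,0,0,0,255]])

```text
time: 47.62
eef_pos: [0.4488, -0.3355, 0.0454]
tool_rot: [0.502, -0.5, 0.495, -0.502]
force: [-0.3, -0.8, -1.3]
opening: 0.0153
```

```bash
python3 -c "from h import *;go(443.7,-336.5,37)"
```

```text
t 47.62 tcp [ 448.8 -335.5   45.4] yaw 0.3 fix rx 0.25 ry 0.54 F [-0.3 -0.8 -1.3] op 15.3 j [ 0.76  0.67 -0.31  2.1   0.48  0.43  0.07]
to go [-5.1 -1.  -8.4]
```

Call:
drive_tool(series=[[0,0,15,0,0,0,255],[0,0,25,0,0,0,255],[0,5,35,0,0,0,255],[2,15,35,0,0,0,255],[4,30,25,0,0,0,255],[5,38,15,0,0,0,255],[5,38,5,0,0,0,255],[5,38,0,0,0,0,255]])

```text
time: 48.28
eef_pos: [0.4669, -0.1745, 0.2085]
tool_rot: [-0.498, 0.496, -0.499, 0.507]
force: [1.2, 1.7, -1.7]
opening: 0.0153
```

Call:
drive_tool(series=[[5,38,0,0,0,0,255],[5,38,0,0,0,0,255],[5,38,0,0,0,0,255],[5,38,0,0,0,0,255],[4,28,0,0,0,0,255],[2,12,0,0,0,0,255],[0,0,0,0,0,0,255],[0,0,0,0,0,0,255]])

```text
time: 48.95
eef_pos: [0.4932, 0.0352, 0.2144]
tool_rot: [-0.503, 0.495, -0.494, 0.507]
force: [0.2, -0.8, -1.1]
opening: 0.0151
```

Call:
drive_tool(series=[[0,0,0,0,0,0,255]])

```text
time: 49.03
eef_pos: [0.493, 0.0347, 0.2145]
tool_rot: [-0.503, 0.495, -0.494, 0.507]
force: [-0.7, -0.7, -1.3]
opening: 0.0148
```

```bash
python3 -c "from h import *;go(486.5,34.9,102)"
```

```text
t 49.03 tcp [493.   34.7 214.5] yaw -0.2 fix rx 0.28 ry 1.22 F [-0.7 -0.7 -1.3] op 14.8 j [ 0.21  0.36 -0.53  2.11  0.29  0.71 -0.51]
to go [  -6.5    0.2 -112.5]
```

Call:
drive_tool(series=[[-4,4,-15,0.1,0.6,0,255],[-3,3,-20,0.1,0.5,0,255],[-1,2,-20,0,0,0,255],[0,1,-12,0,0,0,255],[0,0,0,0,0,0,255],[0,0,0,0,0,0,255]])

```text
time: 49.53
eef_pos: [0.4847, 0.0344, 0.1462]
tool_rot: [-0.495, 0.496, -0.502, 0.506]
force: [-0.1, -0.7, -0.6]
opening: 0.015
```

```bash
python3 -c "from h import *;go(486.5,35.9,110.4)"
```

```text
t 49.53 tcp [484.7  34.4 146.2] yaw -1.0 fix rx 0.31 ry 0.15 F [-0.1 -0.7 -0.6] op 15.0 j [ 0.15  0.46 -0.46  2.19  0.39  0.57 -0.62]
to go [  1.8   1.5 -35.8]
```

Call:
drive_tool(series=[[1,2,-6,0.2,0.1,0.5,255],[0,1,-7,0.1,0,0.4,255],[0,0,0,0,0,0,255],[0,0,0,0,0,0,255]])

```text
time: 49.87
eef_pos: [0.487, 0.0349, 0.1339]
tool_rot: [-0.5, 0.498, -0.5, 0.502]
force: [0.2, -0.2, -1.4]
opening: 0.0149
```

```bash
python3 -c "from h import *;go(486.5,35.9,110.4)"
```

```text
t 49.87 tcp [487.   34.9 133.9] yaw -0.3 fix rx 0.02 ry 0.20 F [ 0.2 -0.2 -1.4] op 14.9 j [ 0.14  0.48 -0.45  2.2   0.41  0.54 -0.62]
to go [ -0.5   1.  -23.5]
```

Call:
drive_tool(series=[[0,1,-6,0,0.1,0,255],[0,0,-7,0,0,0,255],[0,0,-5,0,0,0,255],[0,0,-4,0,0,0,255],[0,0,-1,0,0,0,255],[0,0,0,0,0,0,255]])

```text
time: 50.37
eef_pos: [0.4875, 0.0362, 0.1094]
tool_rot: [-0.5, 0.498, -0.5, 0.502]
force: [-3.2, 0.4, 10.1]
opening: 0.0153
```

```bash
python3 -c "from h import *;go(486.5,35.9,110.4)"
```

```text
t 50.37 tcp [487.5  36.2 109.4] yaw -0.3 fix rx 0.02 ry 0.18 F [-3.2  0.4 10.1] op 15.3 j [ 0.11  0.52 -0.41  2.22  0.45  0.48 -0.66]
to go [-1.  -0.3  1. ]
```

Call:
drive_tool(series=[[0,0,0,0,0,0,130],[0,0,0,0,0,0,130],[0,0,0,0,0,0,130],[0,0,15,0,0,0,130],[0,0,30,0,0,0,130],[0,0,35,0,0,0,130],[0,0,30,0,0,0,130],[-8,20,15,0,0,0,130]])

```text
time: 51.03
eef_pos: [0.4776, 0.0544, 0.2357]
tool_rot: [0.497, -0.5, 0.503, -0.5]
force: [0.2, -0.1, -0.6]
opening: 0.0458
```

Call:
drive_tool(series=[[-8,30,10,0,0,0,130],[-8,30,0,0,0,0,130],[-8,30,0,0,0,0,130],[-8,30,0,0,0,0,130],[-8,25,0,0,0,0,130],[-4,10,0,0,0,0,130],[0,0,0,0,0,0,130],[0,0,0,0,0,0,130]])

```text
time: 51.7
eef_pos: [0.4325, 0.2186, 0.254]
tool_rot: [-0.501, 0.495, -0.501, 0.503]
force: [0.9, 0.3, 0.3]
opening: 0.0457
```

```bash
python3 - <<'E'
from h import *
import pickle
st();d={}
o=np.zeros((600,800,3),np.uint8)
for i,n in enumerate(('top','side','wrist')):
    f=grab(n);d[n]=f;o[300*(i//2):300*(i//2)+300,400*(i%2):400*(i%2)+400]=cv2.resize(f['color'],(400,300),interpolation=cv2.INTER_AREA)
pickle.dump(d,open('d5.pkl','wb'))
c=proj(d['top'],(.514,-.0127,.09)).astype(int);print(c)
o[300:,400:800]=cv2.resize(d['top']['color'][c[1]-45:c[1]+45,c[0]-60:c[0]+60],(400,300),interpolation=cv2.INTER_CUBIC)
cv2.imwrite('pics/c5.png',o[...,::-1])
E
```

```text
t 51.70 tcp [432.5 218.6 254. ] yaw -0.5 fix rx -0.22 ry 0.50 F [0.9 0.3 0.3] op 45.7 j [-0.1   0.31 -0.62  2.07  0.25  0.81 -0.88]
[267 216]
```

View pics/c5.png

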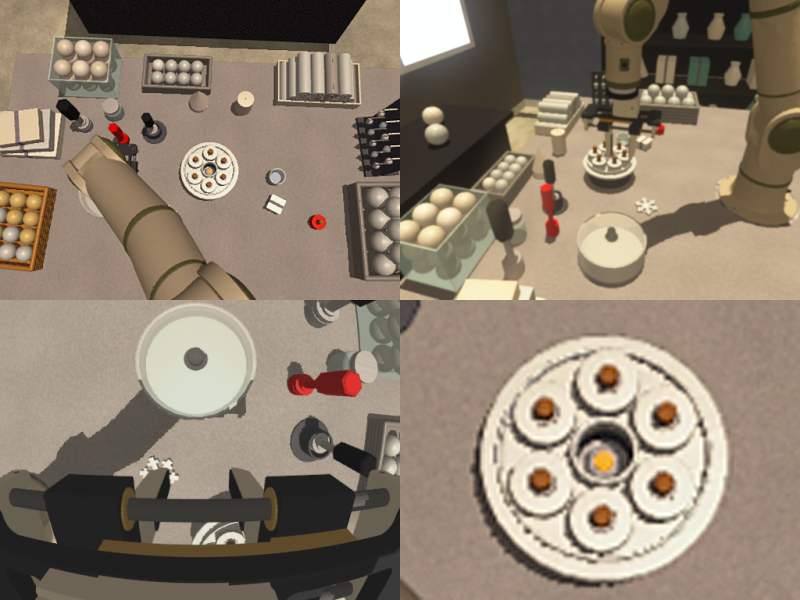

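All six tins stand in the ring round the hub (top-view crop, knobs evenly spaced). The cover's knob is at about (251,74) in the wrist frame. I'll measure the cover.

```bash
python3 - <<'E'
from h import *
import pickle
f=pickle.load(open('d5.pkl','rb'))['wrist'];im=f['color'];g=im.astype(int).mean(2)
w=g[55:95,230:272];m=(w<150).astype(np.uint8)
n,l,s,c=cv2.connectedComponentsWithStats(m);i=1+np.argmax(s[1:,4]);print(s[i],c[i]+[230,55])
u,v=c[i]+[230,55];print('knob c@.084',plane(f,(u,v),.084,True))
b=(s[i][0]+s[i][2]/2+230-.5,s[i][1]+s[i][3]/2+55-.5);print('bbox c',b,plane(f,b,.084,True))
# cover top plate outline: pale green
hsv=cv2.cvtColor(im,cv2.COLOR_RGB2HSV)
m=((im[...,1].astype(int)-im[...,0]>3)&(g>170)).astype(np.uint8);m[170:]=0;m[:,:150]=0;m[:,350:]=0
cs,_=cv2.findContours(m,cv2.RETR_EXTERNAL,cv2.CHAIN_APPROX_NONE);c=max(cs,key=cv2.contourArea)
P=np.array([plane(f,q,.064,True)[:2] for q in c[:,0]],np.float32);print('top plate',cv2.minEnclosingCircle(P),cv2.fitEllipse(P))
E
```

```text
[  5   6  31  29 693] [249.95238095  75.17893218]
knob c@.084 [0.42943202 0.33249019 0.084     ]
bbox c (np.float64(250.0), np.float64(75.0)) [0.42948749 0.33269659 0.084     ]
top plate ((0.43122532963752747, 0.2938080430030823), 0.06869722902774811) ((0.43175768852233887, 0.2907730042934418), (0.08411767333745956, 0.12945352494716644), 92.89559936523438)
```

Call:
drive_tool(series=[[0,15,-10,-0.1,0.3,0.3,130],[0,25,-15,-0.1,0.2,0.2,130],[-1,30,-15,0,0,0,130],[-1,25,-15,0,0,0,130],[0,12,-20,0,0,0,130],[0,0,-20,0,0,0,130],[0,0,-10,0,0,0,130],[0,0,0,0,0,0,130]])

```text
time: 52.52
eef_pos: [0.4381, 0.3175, 0.1441]
tool_rot: [-0.494, 0.494, -0.504, 0.508]
force: [-0.2, -0.6, 0.8]
opening: 0.0453
```

Call:
drive_tool(series=[[0,0,0,0,0,0,130]])

```text
time: 52.6
eef_pos: [0.4384, 0.3163, 0.1438]
tool_rot: [-0.493, 0.495, -0.504, 0.508]
force: [-0.7, -0.4, -0.4]
opening: 0.0453
```

```bash
python3 -c "from h import *;go(429.5,331.5,72)"
```

```text
t 52.60 tcp [438.4 316.3 143.8] yaw -1.4 fix rx 0.31 ry 0.11 F [-0.7 -0.4 -0.4] op 45.3 j [-0.37  0.53 -0.51  2.07  0.43  0.65 -1.2 ]
to go [ -8.9  15.2 -71.8]
```

Call:
drive_tool(series=[[-5,9,-10,0.1,0.1,0.6,130],[-5,8,-15,0.1,0,0.4,130],[-1,2,-12,0.1,0,0.3,130],[0,0,0,0,0,0,130],[0,0,0,0,0,0,130]])

```text
time: 53.02
eef_pos: [0.4298, 0.3353, 0.1086]
tool_rot: [-0.501, 0.496, -0.501, 0.502]
force: [0.0, -0.0, -0.1]
opening: 0.0456
```

```bash
python3 - <<'E'
from h import *
import pickle
go(429.5,331.5,72)
d={n:grab(n) for n in('top','side')};pickle.dump(d,open('d6.pkl','wb'))
f=d['side'];c=proj(f,(.4295,.3315,.09)).astype(int);print(c)
cv2.imwrite('pics/s6.png',cv2.resize(f['color'][c[1]-60:c[1]+60,c[0]-80:c[0]+80],(800,600),interpolation=cv2.INTER_CUBIC)[...,::-1])
# knob axis in side view from initial (undisturbed) picture
E
```

```text
t 53.02 tcp [429.8 335.3 108.6] yaw -0.4 fix rx -0.20 ry 0.31 F [ 0.  -0.  -0.1] op 45.6 j [-0.44  0.58 -0.47  2.09  0.48  0.57 -1.26]
to go [ -0.3  -3.8 -36.6]
[271 295]
```

View pics/s6.png

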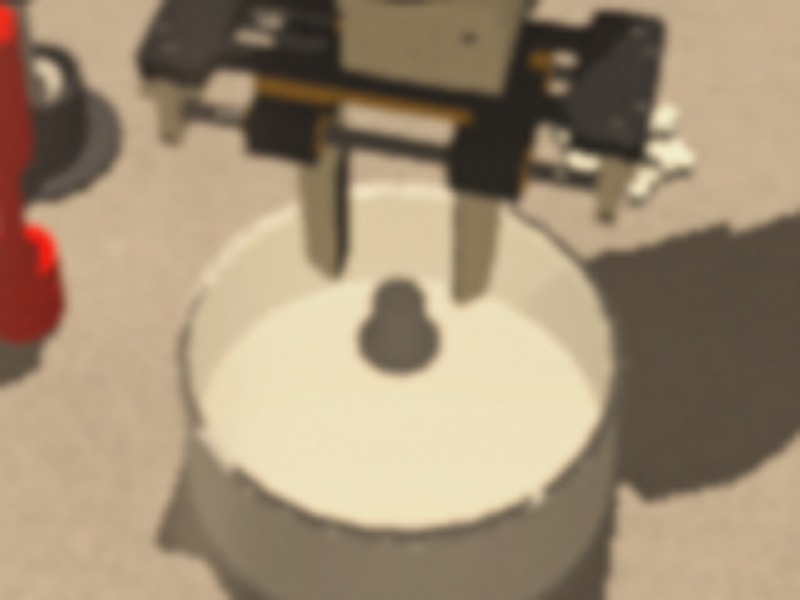

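```bash
python3 - <<'E'
from h import *
import pickle
fs=pickle.load(open('d6.pkl','rb'))['side'];ft=pickle.load(open('top.pkl','rb'));fw=pickle.load(open('d5.pkl','rb'))['wrist']
for z in(.068,.072):print('side base',plane(fs,(271,303),z))
g=ft['color'].astype(int).mean(2);c=proj(ft,(.4295,.331,.09)).astype(int);w=g[c[1]-12:c[1]+13,c[0]-12:c[0]+13]
print(c);print(w[4:22:1,4:22].astype(int))
gw=fw['color'].astype(int).mean(2);print(gw[55:95:2,230:272:2].astype(int))
# cover outer band at table from initial top: steel foot/outer outline
E
```

```text
side base [0.42919618 0.33290761 0.068     ]
side base [0.42848357 0.33621593 0.072     ]
[134 242]
[[175 172 173 173 172 170 174 172 173 171 171 171 172 171 172 171 175 174]
 [170 174 171 171 173 173 173 171 172 171 176 174 175 173 172 174 171 170]
 [171 171 172 174 174 171 173 170 166 164 167 167 167 173 172 174 171 175]
 [174 169 170 173 177 154 155 136 134 154 159 160 161 166 172 170 172 173]
 [174 169 174 175 160 147 153 150 148 128 124 155 163 162 168 175 174 174]
 [175 174 173 164 147 149 158 159 162 154 115  98 133 158 165 134 161 172]
 [171 174 170 154 143 153 156 157 165 176 157  85  71 146 160 155 172 175]
 [174 173 161 150 148 155 160 161 166 177 171  98  47 126 157 149 170 171]
 [169 175 160 146 151 154 158 164 173 182 177 103  56 108 151 155 168 176]
 [173 176 158 151 151 158 158 162 172 187 156  88  55 117 158 145 163 174]
 [172 175 150 135 149 158 163 164 178 176 117  69  55 141 164 151 168 174]
 [171 177 164 134 134 158 168 173 166 121  68  56  79 151 163 146 168 175]
 [174 176 173 159 151 113  99  98  89  58  50  83 136 160 165 163 174 175]
 [172 173 173 171 163 145
[... 1431 characters left out ...]
2 117 103 103  79  91  97  97  98  97  95  91  78 103 102 108
  214 213 213]
 [212 213 213 158 104 103  99  79  81  85  90  86  81  79  99 100 102 148
  214 213 213]
 [213 214 213 213 105 102 100  98  81  79  79  78  80  94 101 101 105 213
  214 213 214]
 [213 213 214 213 213  98 100 101 101 102  97 101 101 101 100 101 186 214
  214 214 214]
 [212 213 213 215 214 201 112 102 103 103 101 101 101 101  99 201 215 214
  214 214 215]
 [213 214 214 214 214 214 214 201 113 101 100 102 119 204 214 214 215 214
  214 214 214]
 [214 213 214 214 214 214 214 214 214 214 215 214 215 214 214 214 215 214
  214 214 214]
 [214 213 215 215 214 214 214 215 214 214 215 214 214 215 215 214 214 214
  215 214 214]]
```

```bash
python3 - <<'E'
from h import *
import pickle
fw=pickle.load(open('d5.pkl','rb'))['wrist']
print(plane(fw,(250.3,71.7),.096,True),plane(fw,(250.8,75),.069,True))
E
```

```text
[0.42991341 0.33460064 0.096     ] [0.43034295 0.33491161 0.069     ]
```

Call:
drive_tool(series=[[0,0,-10,-0.1,0.1,0.2,130],[0,0,-12,-0.1,0.1,0,130],[0,0,-6,0,0,0,130],[0,0,0,0,0,0,130]])

```text
time: 53.45
eef_pos: [0.4317, 0.3351, 0.0805]
tool_rot: [-0.5, 0.497, -0.5, 0.502]
force: [-0.1, 0.2, 0.2]
opening: 0.0455
```

```bash
python3 -c "from h import *;go(429.5,334.5,73)"
```

```text
t 53.45 tcp [431.7 335.1  80.5] yaw -0.3 fix rx -0.11 ry 0.31 F [-0.1  0.2  0.2] op 45.5 j [-0.47  0.62 -0.43  2.11  0.52  0.51 -1.3 ]
to go [-2.2 -0.6 -7.5]
```

Call:
drive_tool(series=[[-1,0,-4,0,0.1,0.2,255],[0,0,-2,0,0.1,0,255],[0,0,0,0,0,0,255],[0,0,0,0,0,0,255],[0,0,0,0,0,0,255],[0,0,0,0,0,0,255]])

```text
time: 53.95
eef_pos: [0.4302, 0.3348, 0.073]
tool_rot: [0.5, -0.499, 0.5, -0.5]
force: [0.3, 0.8, -3.1]
opening: 0.0233
```

```bash
python3 -c "from h import *;go(430,334.7,74)"
```

```text
t 53.95 tcp [430.2 334.8  73. ] yaw -0.1 fix rx -0.04 ry 0.01 F [ 0.3  0.8 -3.1] op 23.3 j [-0.47  0.63 -0.43  2.11  0.53  0.5  -1.3 ]
to go [-0.2 -0.1  1. ]
```

Call:
drive_tool(series=[[0,0,0,0,0,0,255],[0,0,10,0,0,0,255],[0,0,20,0,0,0,255],[0,0,30,0,0,0,255],[0,0,35,0,0,0,255],[0,0,35,0,0,0,255],[0,0,25,0,0,0,255],[0,0,8,0,0,0,255]])

```text
time: 54.62
eef_pos: [0.4256, 0.3323, 0.2435]
tool_rot: [-0.497, 0.503, -0.501, 0.499]
force: [0.6, 0.4, -2.3]
opening: 0.0236
```

Call:
drive_tool(series=[[3,-12,5,0,0,0,255],[7,-28,0,0,0,0,255],[9,-36,0,0,0,0,255],[9,-36,0,0,0,0,255],[9,-36,0,0,0,0,255],[9,-36,0,0,0,0,255],[9,-36,0,0,0,0,255],[9,-36,0,0,0,0,255]])

```text
time: 55.28
eef_pos: [0.4856, 0.0753, 0.2518]
tool_rot: [-0.504, 0.505, -0.498, 0.493]
force: [0.8, 0.1, -2.5]
opening: 0.0234
```

Call:
drive_tool(series=[[9,-36,0,0,0,0,255],[6,-24,0,0,0,0,255],[3,-12,0,0,0,0,255],[0,0,0,0,0,0,255],[0,0,0,0,0,0,255],[0,0,0,0,0,0,255]])

```text
time: 55.78
eef_pos: [0.5013, -0.0109, 0.2484]
tool_rot: [-0.499, 0.504, -0.501, 0.496]
force: [-0.6, -0.7, -2.3]
opening: 0.0235
```

```bash
python3 -c "from h import *;go(514,-12.7,138)"
```

```text
t 55.78 tcp [501.3 -10.9 248.4] yaw 0.3 fix rx -0.01 ry -0.60 F [-0.6 -0.7 -2.3] op 23.5 j [ 0.34  0.35 -0.57  2.04  0.25  0.84 -0.36]
to go [  12.7   -1.8 -110.4]
```

Call:
drive_tool(series=[[6,1,-10,0,-0.3,0,255],[6,1,-14,0,-0.3,0,255],[1,0,-8,0,0,0,255],[0,0,0,0,0,0,255],[0,0,0,0,0,0,255]])

```text
time: 56.2
eef_pos: [0.5144, -0.0021, 0.2136]
tool_rot: [0.504, -0.503, 0.497, -0.496]
force: [-0.3, -0.2, -1.9]
opening: 0.0237
```

```bash
python3 -c "from h import *;go(514,-12.7,138)"
```

```text
t 56.20 tcp [514.4  -2.1 213.6] yaw 0.8 fix rx -0.13 ry 0.06 F [-0.3 -0.2 -1.9] op 23.7 j [ 0.3   0.4  -0.55  2.06  0.3   0.76 -0.41]
to go [ -0.4 -10.6 -75.6]
```

Call:
drive_tool(series=[[0,-6,-5,-0.1,0,-0.5,255],[0,-5,-6,0,0,-0.3,255],[0,0,0,0,0,0,255],[0,0,0,0,0,0,255]])

```text
time: 56.53
eef_pos: [0.5143, -0.0128, 0.202]
tool_rot: [0.501, -0.5, 0.5, -0.5]
force: [0.7, -0.7, -2.9]
opening: 0.0233
```

```bash
python3 -c "from h import *;go(514,-12.7,138)"
```

```text
t 56.53 tcp [514.3 -12.8 202. ] yaw 0.0 fix rx -0.02 ry 0.08 F [ 0.7 -0.7 -2.9] op 23.3 j [ 0.31  0.41 -0.53  2.07  0.31  0.73 -0.42]
to go [ -0.3   0.1 -64. ]
```

Call:
drive_tool(series=[[0,0,-7,0,0,0,255],[0,0,-8,0,0,0,255],[0,0,-8,0,0,0,255],[0,0,-8,0,0,0,255],[0,0,-6,0,0,0,255],[0,0,0,0,0,0,255],[0,0,0,0,0,0,255]])

```text
time: 57.12
eef_pos: [0.514, -0.0133, 0.1609]
tool_rot: [0.5, -0.5, 0.5, -0.5]
force: [0.3, -0.8, -2.3]
opening: 0.0235
```

```bash
python3 -c "from h import *;go(514,-12.7,138)"
```

```text
t 57.12 tcp [514.  -13.3 160.9] yaw -0.0 fix rx -0.02 ry 0.07 F [ 0.3 -0.8 -2.3] op 23.5 j [ 0.27  0.47 -0.49  2.11  0.37  0.64 -0.47]
to go [  0.    0.6 -22.9]
```

Call:
drive_tool(series=[[0,0.5,-6,0,0,0,255],[0,0,-6,0,0,0,255],[0,0,-5,0,0,0,255],[0,0,-3,0,0,0,255],[0,0,-1,0,0,0,255],[0,0,0,0,0,0,255]])

```text
time: 57.62
eef_pos: [0.5146, -0.0125, 0.138]
tool_rot: [0.501, -0.499, 0.5, -0.5]
force: [1.1, -0.9, -0.7]
opening: 0.023
```

```bash
python3 -c "from h import *;go(514,-12.7,138)"
```

```text
t 57.62 tcp [514.6 -12.5 138. ] yaw 0.0 fix rx -0.04 ry 0.13 F [ 1.1 -0.9 -0.7] op 23.0 j [ 0.25  0.5  -0.47  2.13  0.4   0.59 -0.51]
to go [-0.6 -0.2  0. ]
```

Call:
drive_tool(series=[[0,0,-1,0,0,0,255],[0,0,0,0,0,0,130],[0,0,0,0,0,0,130],[0,0,0,0,0,0,130],[0,0,0,0,0,0,130],[0,0,15,0,0,0,130],[0,0,30,0,0,0,130],[0,0,30,0,0,0,130]])

```text
time: 58.28
eef_pos: [0.5128, -0.0122, 0.2116]
tool_rot: [-0.499, 0.501, -0.501, 0.499]
force: [0.6, 0.2, 0.5]
opening: 0.0457
```

Call:
drive_tool(series=[[0,-20,25,0,0,0,130],[0,-35,10,0,0,0,130],[0,-38,0,0,0,0,130],[0,-38,0,0,0,0,130],[0,-38,0,0,0,0,130],[0,-25,0,0,0,0,130],[0,0,0,0,0,0,130],[0,0,0,0,0,0,130]])

```text
time: 58.95
eef_pos: [0.5149, -0.2132, 0.257]
tool_rot: [0.504, -0.499, 0.496, -0.501]
force: [-0.6, -0.4, -0.9]
opening: 0.0456
```

```bash
python3 - <<'E'
from h import *
import pickle
st();d={n:grab(n) for n in('top','side')};pickle.dump(d,open('d7.pkl','wb'))
o=np.zeros((600,800,3),np.uint8)
o[:300,:400]=cv2.resize(d['top']['color'],(400,300));o[:300,400:]=cv2.resize(d['side']['color'],(400,300))
for k,(n,z) in enumerate((('top',.1),('side',.1))):
    c=proj(d[n],(.514,-.0127,z)).astype(int);im=d[n]['color'];o[300:,400*k:400*k+400]=cv2.resize(im[c[1]-48:c[1]+48,c[0]-64:c[0]+64],(400,300),interpolation=cv2.INTER_CUBIC)
cv2.imwrite('pics/c7.png',o[...,::-1])
E
```

```text
t 58.95 tcp [ 514.9 -213.2  257. ] yaw 0.3 fix rx 0.05 ry 0.59 F [-0.6 -0.4 -0.9] op 45.6 j [ 0.68  0.39 -0.53  1.93  0.25  0.88  0.03]
```

View pics/c7.png

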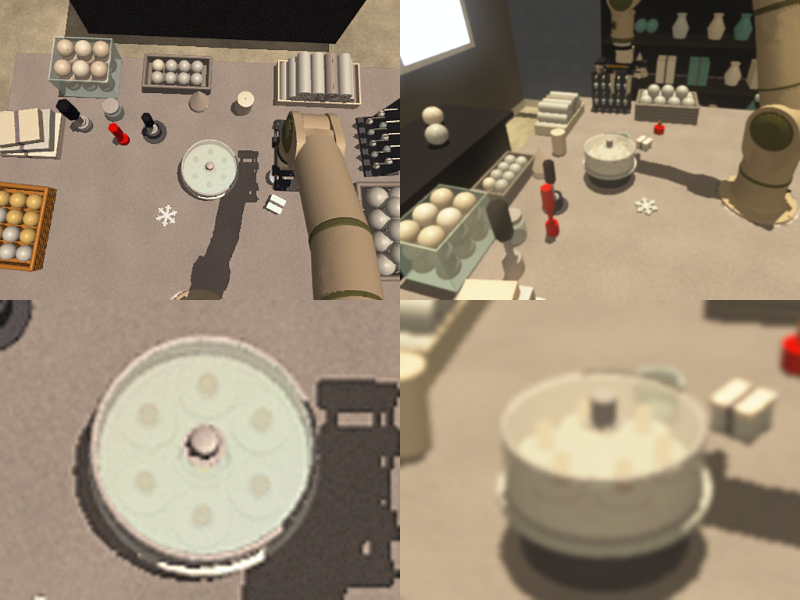

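The cover stands level on the ledge all round, with the six tins visible inside it. The key is upright in its holder, and the other goods stand where they were. Handing in.

```bash
python3 -c "from h import *;print(job.job_done())"
```

```text
the job is handed in; nothing more can be done
None
```

The job is done and handed in at about 59 s on the robot's clock; no verdict was reported.

- **Nut:** I turned it clockwise with the smaller black key, the one standing in the holder, until it met its stop. The moment jumped from 0.25 to 0.9 N m and the handle began to slip in the jaws. The nut's final angle was judged from that moment only, not seen. I then squared the grip and stood the key back upright in its holder.
- **Tins:** All six white tins are on the tray at 60° spacing round the hub, each released within about 1.5 mm of its slot by the arm's reading. One had been knocked about 2.5 cm while I turned the nut, so I measured it again before picking. One tin was pressed on the floor with 32 N while being set down; I eased it and moved it back about 2 mm before release. Another was gripped about 8 mm higher on its knob than meant and still landed flat.
- **Cover:** It came to rest with its edge at ledge height, within about 1 mm of the stand's centre by the arm's reading.
- **Last checks:** The final top and side views show the cover level, the six tins under it and the key in its holder. The red tin and the other goods looked untouched, though the votive was partly hidden by the arm and cover. In an earlier measurement, two readings of the cover's knob differed by up to 6 mm in y; I used the wrist camera's close view, and the grip matched it.

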